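Set the wrapping gauge and feed a tablet to it

ROBOT

A 6-joint arm with a two-finger parallel gripper is mounted at the origin on the work surface. World frame = base frame: x ahead of the robot, y to its left, z up, the work surface at z = 0. Lengths are in mm, angles in degrees, forces in N, time in s.
With the tool pointing down it reaches from about 300 to 850 mm from the base axis. Payload 4.2 kg.
Tool frame: the origin (TCP) lies between the finger pads; the fingertips stand 8 mm ahead of it and the grasp point (between the pads) lies 11 mm behind it; x points along the fingers, y is the direction in which the jaws open and shut, and the axes are right-handed (so a half turn about x gives the same grasp; the last joint's range is limited). The gripper opens to 91 mm and grips with 3 to 60 N. Pads are 32 mm wide; open, the fingers measure 118 mm over their backs; the gripper's body (76 mm by 178 mm) begins 60 mm behind the grasp point.
Start: joints at [74.255, 18.312, 89.639, -0, 72.044, -1.146], TCP at [144.931, 556.451, 221.976] pointing down, gripper open.
Joint ranges: [-177.97, 177.97], [-48.28, 115.42], [12.27, 149.76], [-77.06, 257.06], [2.81, 150.46], [-146.56, 146.56]. Speed limits (degrees/s): [147.25, 147.25, 180, 180, 180, 180].

INTERFACE

Orientations are given as [roll, pitch, yaw] about the fixed x, y, z axes, in that order (R = Rz(yaw) Ry(pitch) Rx(roll)).
In Python, from workcell import env gives the robot as it stands.
- The arm moves only by the tool arm_command, never from a script. Its arguments are lists of equal length, an entry for each row: "slide": the shift along the tool's x, y, z in cm, a list of three; "turn": the turn, a rotation vector about the tool's x, y, z in rad, a list of three; "grip": the closure in counts, from 0 (fully open) to 255 (shut). A call has 1 to 20 rows; each row is the pose to reach, as a shift and turn from the pose commanded when the call began, along the tool's axes at that moment; what a row does not reach only later rows make up. A row lasts 1/12 s, in which the tool goes at most 41.7 mm and 7.16 degrees, less where a joint would pass 70% of its speed; a pose out of reach is approached as far as the arm can. A call with a gripper value outside its range is refused whole. The fingers move at their own pace and stop on an object; "newtons" is the grip in N (left out, the last holds). Time passes only in rows, so rows that repeat a pose let the fingers close. It gives the time, the measured TCP pose, the force and the opening at its end, in the units of the state.
- env.state(): the state, without advancing time (a new reading comes with each control period).
- env.grab_frame(name): name is "side" or "top"; returns (picture, depth): 480x640x3 uint8, red, green, blue; 480x640 float32, mm along the optical axis (not along the pixel's ray), 0 where there is no reading.
- env.calibration(name): a dict with "K" (3x3 intrinsics, pixels), "camera_from_world" (4x4, takes a point from world to camera coordinates). Camera axes: x right, y up, looking along -z (the intrinsics and any distortion apply to the point x, -y, -z); pixel columns grow to the right and rows downward; lengths in mm; the calibration is good to about 2 mm. A picture is of the moment at which its call begins. calibration takes no time and is no camera call.
- env.job_done(): hands the job in, once; it reports no verdict.
Trained networks look in the newest picture that a camera, given by its name, has taken for a name from the list of things; names that differ only in an ending like _2 or _b are one class to them, and where a whole thing is asked for, a point or a joint stands for the part that bears it (a point fixed in the world has none). Each returns a list of dicts, best first, with "p" (0 to 1); they miss things now and then, are a little off and sometimes report something else, mostly with a low value. They report only what shows in the picture. A call takes as long as a camera call. They do not tell look-alikes from the thing itself.
- env.search_frame(camera, label): "point" ([x, y, z] in mm, in world coordinates, good to about 4 mm: the middle of the surface that is visible of it).
The state is a dict: "time_s": time; "qpos": joint angles; "qvel": joint speeds; "effort": joint torques, N m; "ee_pos": TCP position; "ee_rot": TCP orientation; "force": force on the tool from outside, world axes, zero at the start; "torque": the same for the moment, N m; "gripper_width": finger opening in mm.
Only numpy, scipy, OpenCV 4.12 (cv2) and the standard library are available. Lean on these libraries where they do the work, as an engineer would, in place of code of your own. Each camera call takes 0.05 s, during which the arm holds its last target.

TASK

Crank the gauge's handwheel until the pointer on the sliding stop lines up with the tip of the marker clip on the scale, let go, then swing the small lock lever on the stop round to its locked end. After that slide the one big chocolate tablet over the table, without lifting it, until its long side lies flush against the rail and its end is flush against the stop. Leave the three small bars where they are and the stop on its mark.

Things in the scene. Friction and masses are not known exactly. Their poses are not given: they have to be found in the camera images.
- rail_face (a point): Point of the gauge (steel fixture on the table): table level, on the rail's near face. Gauge axes: x through the rail away from the robot, y along the rail to the handwheel (left), z up; turned up to 0.12 rad. Rail: straight wall along y, -330 to +110 mm from this point, near face x = 0, 30 mm high; lead screw and scale bar (26 mm high) behind it to x = 58 mm.
- wheel_axis (a point): On the handwheel's upright axis, 65 mm above the table, over the grey gearbox (75 x 80 mm, 44 mm high) at the rail's +y end; 18 mm to +x and 190 mm to +y of rail_face. The steel wheel lies level: rim 111 mm across, its top 68 mm above the table, hub and three spokes.
- knob_grip (a point): Middle (91 mm above the table) of the crank knob: a black upright round handle, 19 mm in diameter, 67 to 109 mm above the table, standing on the wheel 40 mm from its axis. It spins freely about its own upright axis, so it can be held at a fixed gripper direction and carried round, or pushed round. About 5 N at the knob turn the wheel.
- wheel (a joint): Turn of the handwheel in rad, positive anticlockwise seen from above (from x towards y); several turns, stays where left. The screw moves the stop 24 mm towards +y for each full turn anticlockwise (3.82 mm per rad) and the stop cannot push the screw back.
- pointer (a point): Tip of the pointed brass blade on the far (+x) side of the sliding stop; 45 mm to +x and 18 mm to +y of stop_corner, 35 mm above the table. It always starts on the -y side of the marker, about 20 to 65 mm short.
- marker: Small dark steel clip on the scale bar (14 mm wide along y, 18 mm along x, 11 mm high), with an arrow-like tip pointing to -x, at the pointer. Its origin is at the tip, 26 mm above the table; pointer and marker agree when they have the same y in the gauge's axes. Fixed.
- stop_corner (a point): Inner corner of the sliding stop, at table level, where the stop plate's face (looks to -y, to the tablet) meets the rail's near face; gauge axes. Aluminium plate: y 0 to 12 mm, reaches 86 mm to -x of the rail, 36 mm high; carriage over the rail: x -4 to 34, y 0 to 36, 44 mm high. Moves along y only, by the handwheel.
- lock (a joint): Swing of the lock lever in rad about an upright axis: 0 = unlocked, the lever points to +y along the rail; it swings anticlockwise seen from above to 1.571 = locked, the lever pointing to -x over the stop plate. Starts between 0 and 0.25; stays where it is left; about 2 N at its end move it. Fully locked is above 1.35.
- lock_pivot (a point): Point on the lock lever's upright axis, at the height of the lever's arm (63 mm above the table), on top of the stop's carriage, 13 mm to +x and 18 mm to +y of stop_corner. Hub 20 mm across, 68 mm high.
- lock_tip (a point): Centre of the 18 mm black ball at the end of the lock lever, 62 mm from the pivot, 63 mm above the table. The arm is a 10 mm round steel bar, its underside 14 mm above the carriage.
- tablet: The one big dark chocolate tablet, 70 x 150 x 13 mm, about 0.16 kg, loose, 3 x 6 fields; origin at the centre of its underside, y along its length. Starts before the rail (centre 90 to 115 mm from its face), on the stop's -y side, up to 0.3 rad from the rail's direction. In place its centre is 35 mm to -x and 75 mm to -y of stop_corner.
- bar_a: Small chocolate bar, 32 x 85 x 12 mm, loose; bystander, leave it where it lies. Origin at the centre of its underside, y along its length.
- bar_b: A second small bar like bar_a; bystander.
- bar_c: A third small bar like bar_a; bystander.
Not all that is in view belongs to the job. What is shaped like the tablet but turquoise is not meant.

How it is judged (in metres and radians):
On the way, in this order (a step that is already met when the one before it is completed fails the run):
1. the pointer of the stop lines up with the marker's tip (within 2.5 mm) and the knob is let go, the lever still unlocked (y of pointer in the frame of marker between -0.0025 and 0.0025 m and value of joint lock below 0.6 rad and distance between the grasp point and knob_grip above 0.04 m), for 0.2 s.
2. the lock lever is swung to its locked end (value of joint lock above 1.35 rad and y of pointer in the frame of marker between -0.0025 and 0.0025 m), for 0.2 s.
3. the tablet lies flush against rail and stop (x of tablet in the frame of stop_corner between -0.04 and -0.031 m and y of tablet in the frame of stop_corner between -0.08 and -0.071 m and angle between the y axis of tablet and the y axis of stop_corner, either way round below 0.05 rad), for 0.2 s.
At the end, for the whole second after the job is handed in: Pointer within 2.5 mm of the marker's tip, lock above 1.35 rad, tablet at rest with its centre 31 to 40 mm before the rail's face and 71 to 80 mm from the stop's face (flush: 35 and 75), within 0.05 rad of the rail's direction; small bars within 20 mm of their start (all of step 2 and all of step 3 and linear speed of tablet below 0.01 m/s and distance of each of bar_a, bar_b, bar_c from where it was at the start of the episode below 0.02 m); the robot touches nothing.
It fails at once if the tablet is lifted or tipped (height (world z) of tablet above 0.02 m or angle between tablet's own z axis and vertical above 0.25 rad).
It fails at once if a small bar is pushed away (more than 20 mm) (distance of any of bar_a, bar_b, bar_c from where it was at the start of the episode above 0.02 m).
It also fails if it takes over 72 s, if anything falls off the work surface, if the arm or the gripper's body presses on something with over 40 N, if the wrist force passes 120 N, or if a joint passes its speed limit or range.

## Working session

There is one attempt and no reset: what is moved stays moved. The work goes in short steps, Python scripts to look and compute and a tool call to move; the robot and the scene stay as the last step left them, time stands still between calls to the robot, and variables do not carry over. Pictures are saved under pics/ and viewed, and the job is handed in when it is done.

Besides the shell and the picture viewer there is one more tool, called as name(argument=value, ...), one argument or row to a line, values as JSON. arm_command: Moves the arm, as the interface text tells. Its arguments: {"type":"object","properties":{"slide":{"type":"array","items":{"type":"array","items":{"type":"number"}}},"turn":{"type":"array","items":{"type":"array","items":{"type":"number"}}},"grip":{"type":"array","items":{"type":"number"}},"newtons":{"type":"number"}},"required":["slide","turn","grip"]}

```bash
ls; mkdir -p pics
python3 - <<'E'
from workcell import env
import cv2,numpy as np
print(env.state())
for n in("side","top"):
    p,d=env.grab_frame(n); cv2.imwrite(f"pics/{n}0.png",p[:,:,::-1]); np.save(f"{n}0.npy",d)
    c=env.calibration(n); print(n,c)
E
```

```text
pics
{'time_s': 0.0, 'qpos': array([ 7.42548867e+01,  1.83525294e+01,  8.97067848e+01, -2.31345374e-03,
        7.20425547e+01, -1.14692529e+00]), 'qvel': array([ 0.03531971,  0.01690963,  0.04025632,  0.00387247, -0.09411641,
        0.04497798]), 'effort': array([ 1.69817686e-03, -4.12461770e+01, -2.31981236e+01,  7.30171893e-02,
        4.55566426e-02, -1.50653468e-04]), 'ee_pos': array([144.8113509 , 555.96300022, 221.10878776]), 'ee_rot': array([ -89.91002537,   89.89810735, -104.50749819]), 'force': array([-0.47662941,  0.66780288,  0.28979999]), 'torque': array([ 0.00833986, -0.03587194, -0.01712898]), 'gripper_width': 91.3647247821663}
side {'K': array([[465.51980567,   0.        , 324.6996321 ],
       [  0.        , 465.51980567, 242.25880417],
       [  0.        ,   0.        ,   1.        ]]), 'camera_from_world': array([[-9.75919948e-01, -2.17468803e-01, -1.69580171e-02,
         4.84222788e+02],
       [ 1.16440720e-01, -5.85124451e-01,  8.02540301e-01,
        -1.77237833e+02],
       [-1.84450029e-01,  7.81240486e-01,  5.96356848e-01,
        -6.54626459e+02],
       [ 0.00000000e+00,  0.00000000e+00,  0.00000000e+00,
         1.00000000e+00]])}
top {'K': array([[605.40836563,   0.        , 315.05607962],
       [  0.        , 605.40836563, 247.52228887],
       [  0.        ,   0.        ,   1.        ]]), 'camera_from_world': array([[-2.68168391e-02, -9.99574320e-01,  1.14906934e-02,
        -8.14246358e+01],
       [ 9.82980075e-01, -2.42782877e-02,  1.82100899e-01,
        -5.15093640e+02],
       [-1.81744408e-01,  1.61784932e-02,  9.83212707e-01,
        -1.29754479e+03],
       [ 0.00000000e+00,  0.00000000e+00,  0.00000000e+00,
         1.00000000e+00]])}
```

View pics/side0.png

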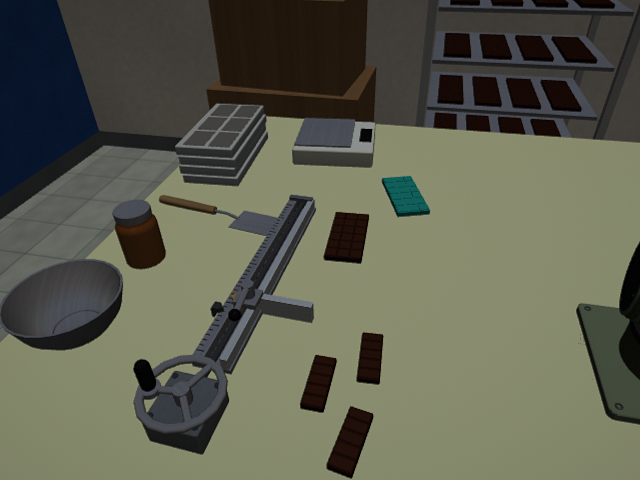

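View pics/top0.png

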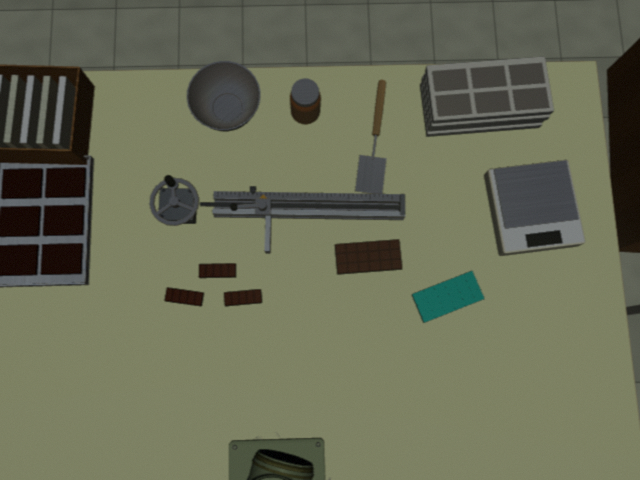

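Run:
```python
from workcell import env
for l in["rail_face","wheel_axis","knob_grip","pointer","marker","stop_corner","lock_pivot","lock_tip","tablet","bar_a"]:
  for n in("top","side"):
    try:
        r=env.search_frame(n,l)
        print(l,n,[([round(float(v),1) for v in q["point"]],round(q["p"],2)) for q in r[:5]])
    except Exception as e: print(l,n,e)
print(env.state()["time_s"])
```

```text
rail_face top [([618.2, 1.9, 25.6], 0.91)]
rail_face side [([614.3, 121.9, 35.3], 0.9), ([582.1, 16.4, 32.9], 0.39)]
wheel_axis top [([616.0, 3.1, 28.0], 0.9)]
wheel_axis side [([607.6, 121.6, 30.7], 0.94), ([410.9, 77.3, 12.1], 0.26)]
knob_grip top []
knob_grip side [([658.7, 228.8, 95.5], 0.85), ([580.7, 17.3, 38.5], 0.68)]
pointer top [([604.7, 17.7, 44.2], 0.63)]
pointer side [([583.6, 18.5, 36.8], 0.75)]
marker top [([650.7, 45.9, 35.7], 0.59), ([622.1, 215.9, 69.5], 0.33)]
marker side [([651.9, 48.9, 34.8], 0.63)]
stop_corner top [([601.1, 16.7, 44.2], 0.56)]
stop_corner side [([580.1, 19.5, 36.5], 0.72)]
lock_pivot top [([610.2, 43.7, 65.7], 0.7)]
lock_pivot side [([605.8, 41.8, 68.4], 0.66)]
lock_tip top [([606.7, 44.9, 74.3], 0.66)]
lock_tip side [([606.8, 47.4, 70.6], 0.74), ([657.6, 227.6, 96.3], 0.39)]
tablet top [([403.3, -389.5, 11.7], 0.93), ([607.7, 42.4, 72.0], 0.69), ([501.6, -213.4, 11.5], 0.66)]
tablet side [([401.2, -377.5, 12.0], 0.84), ([495.4, -202.7, 12.2], 0.58)]
bar_a top [([471.9, 125.7, 6.2], 0.88), ([413.0, 67.1, 8.8], 0.84), ([415.5, 199.0, 10.9], 0.71), ([607.8, 38.3, 70.6], 0.47), ([613.8, 4.4, 23.8], 0.15)]
bar_a side [([412.8, 77.0, 12.5], 0.77), ([472.7, 136.8, 11.9], 0.75), ([606.4, 44.1, 66.2], 0.63), ([416.1, 212.4, 11.5], 0.6), ([493.2, -203.8, 16.9], 0.49)]
1.1
```

```bash
cat > h.py <<'E'
import numpy as np,cv2
from workcell import env
CAL={n:env.calibration(n) for n in("side","top")}
def deproj(n,d):
    K=CAL[n]["K"];T=np.linalg.inv(CAL[n]["camera_from_world"])
    v,u=np.mgrid[:480,:640]
    x=(u-K[0,2])/K[0,0]*d;y=(v-K[1,2])/K[1,1]*d
    P=np.stack([x,-y,-d,np.ones_like(d)],-1)@T.T
    P[d<=0]=np.nan
    return P[...,:3]
def proj(n,p):
    K=CAL[n]["K"];q=CAL[n]["camera_from_world"]@np.r_[p,1.]
    w=K@np.array([q[0],-q[1],-q[2]]);return w[:2]/w[2]
def atz(n,u,v,z):
    "world point at pixel with height z"
    K=CAL[n]["K"];T=np.linalg.inv(CAL[n]["camera_from_world"])
    r=T[:3,:3]@np.array([(u-K[0,2])/K[0,0],-(v-K[1,2])/K[1,1],-1.]);o=T[:3,3]
    return o+r*(z-o[2])/r[2]
def crop(n,p,u0,v0,u1,v1,s,name):
    cv2.imwrite(name,cv2.resize(p[v0:v1,u0:u1,::-1],None,fx=s,fy=s,interpolation=cv2.INTER_CUBIC))
E
python3 - <<'E'
from h import *
t=cv2.imread("pics/top0.png")[:,:,::-1];s=cv2.imread("pics/side0.png")[:,:,::-1]
crop("top",t,140,160,420,310,2.8,"pics/tc.png")
crop("side",s,120,190,330,450,2.3,"pics/sc.png")
for n,pts in(("top",[(300,300),(150,380),(500,420),(400,320)]),("side",[(450,300),(500,400),(350,160),(280,440)])):
    P=deproj(n,np.load(n+"0.npy"))
    for u,v in pts: print(n,u,v,P[v,u].round(1))
E
```

```text
top 300 300 [401.9 -58.1  -2.4]
top 150 380 [233.4 277.7  -4.4]
top 500 420 [ 126.6 -491.7   -2.6]
top 400 320 [ 350.5 -282.1    3.1]
side 450 300 [ 3.009e+02 -7.950e+01 -1.000e-01]
side 500 400 [235.2 103.    1.4]
side 350 160 [ 546.4 -513.    19.6]
side 280 440 [5.046e+02 2.173e+02 3.000e-01]
```

View pics/tc.png

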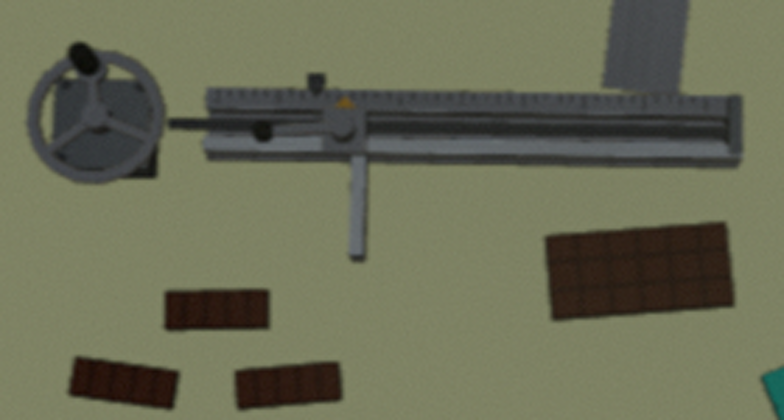

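View pics/sc.png

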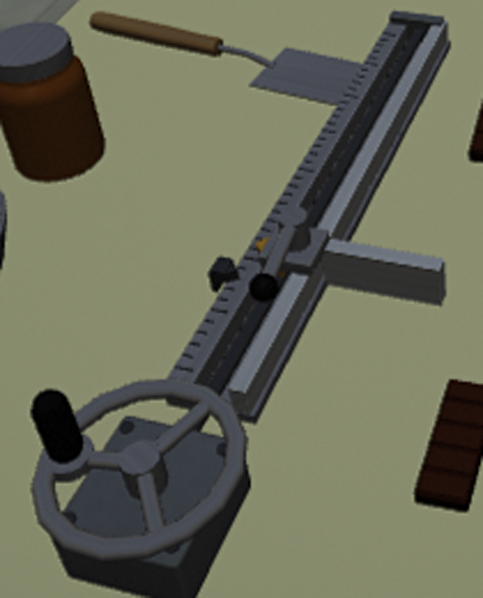

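```bash
cat > fit.py <<'E'
from h import *
from scipy.optimize import least_squares
T=lambda a,b:(a/2.8+140,b/2.8+160)
S=lambda a,b:(a/2.3+120,b/2.3+190)
# gauge pts; 's' = moves with stop
top=[((18,190,68),0,T(95,117)),((0,110,30),0,T(205,150)),((0,-330,30),0,T(740,157)),((0,110,0),0,T(205,159)),((0,-330,0),0,T(740,166)),
 ((-86,0,36),1,T(365,256)),((-86,12,36),1,T(350,256)),((13,18,68),1,T(342,123))]
side=[((18,190,68),0,S(140,458)),((0,110,30),0,S(257,404)),((0,110,0),0,S(254,421)),((0,-330,30),0,S(450,33)),
 ((-86,0,36),1,S(445,262)),((-86,12,36),1,S(441,279)),((-86,12,0),1,S(441,303)),((13,18,68),1,S(294,214))]
def G(p,g,st):
    c,s=np.cos(p[2]),np.sin(p[2]);x,y,z=g;y=y+(p[3] if st else 0)
    return np.array([p[0]+c*x-s*y,p[1]+s*x+c*y,z])
if __name__=="__main__":
  for nm,sets in(("top",[("top",top)]),("side",[("side",side)]),("both",[("top",top),("side",side)])):
    f=lambda p:np.concatenate([proj(n,G(p,g,st))-px for n,L in sets for g,st,px in L])
    r=least_squares(f,[570,25,0,10],x_scale=[10,10,.1,10],loss="soft_l1")
    print(nm,r.x.round(3));print(f(r.x).reshape(-1,2).round(1).tolist())
E
python3 fit.py; python3 -c "
from h import *
import numpy as np
for n in CAL: print(n,np.linalg.inv(CAL[n]['camera_from_world'])[:3,3])"
```

```text
top [ 5.95756e+02  2.65140e+01 -3.60000e-02 -2.41340e+01]
[[-0.3, -0.4], [-1.0, 0.2], [1.4, 0.0], [1.0, 0.1], [-0.7, -0.2], [-0.1, -0.2], [-0.1, -0.2], [0.2, 0.7]]
side [ 5.97314e+02  2.75460e+01 -4.50000e-02 -2.20530e+01]
[[0.2, 0.1], [-4.4, -4.6], [-0.1, 1.8], [-0.0, -5.5], [0.5, -0.6], [0.1, -2.7], [0.8, 3.3], [-0.2, 1.9]]
both [ 5.97189e+02  2.72340e+01 -4.10000e-02 -2.40670e+01]
[[-0.5, -1.5], [-1.3, -0.6], [1.0, 0.2], [0.7, -0.8], [-1.0, -0.1], [-0.6, -0.7], [-0.6, -0.8], [-0.2, 0.1], [0.8, 0.0], [-4.0, -4.7], [0.3, 1.7], [-0.4, -5.7], [1.0, -1.8], [0.6, -3.8], [1.3, 2.1], [0.4, 1.0]]
side [372.45451017 513.01785296 540.84293453]
top [ 268.32172312  -72.90324697 1370.49716587]
```

```bash
cat > ov.py <<'E'
from fit import *
import sys
def segs(ym=None):
    L=[]
    def box(x0,x1,y0,y1,z0,z1,st):
        for z in(z0,z1):
            q=[(x0,y0,z),(x1,y0,z),(x1,y1,z),(x0,y1,z)]
            for i in range(4):L.append((q[i],q[(i+1)%4],st))
        for x in(x0,x1):
            for y in(y0,y1):L.append(((x,y,z0),(x,y,z1),st))
    box(0,58,-330,110,0,30,0);box(-86,0,0,12,0,36,1);box(-4,34,0,36,36,44,1)
    a=np.linspace(0,2*np.pi,41)
    for i in range(40):L.append(((18+55.5*np.cos(a[i]),190+55.5*np.sin(a[i]),66),(18+55.5*np.cos(a[i+1]),190+55.5*np.sin(a[i+1]),66),0))
    L.append(((45,18,35),(35,18,35),1))
    return L
def overlay(n,img,p,box,s,name):
    u0,v0,u1,v1=box
    im=cv2.resize(img[v0:v1,u0:u1],None,fx=s,fy=s,interpolation=cv2.INTER_CUBIC)
    for a,b,st in segs():
        A=[((proj(n,G(p,g,st))-[u0,v0]+.5)*s).round().astype(int).tolist() for g in(a,b)]
        cv2.line(im,A[0],A[1],(0,0,255) if st else (0,255,0),1)
    cv2.imwrite(name,im)
if __name__=="__main__":
    p=[597.0,27,-.041,-24.]
    overlay("top",cv2.imread("pics/top0.png"),p,(140,170,300,270),5,"pics/ovt.png")
    overlay("side",cv2.imread("pics/side0.png"),p,(120,180,330,450),2.2,"pics/ovs.png")
E
python3 ov.py
```

```text
(no output)
```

View pics/ovt.png

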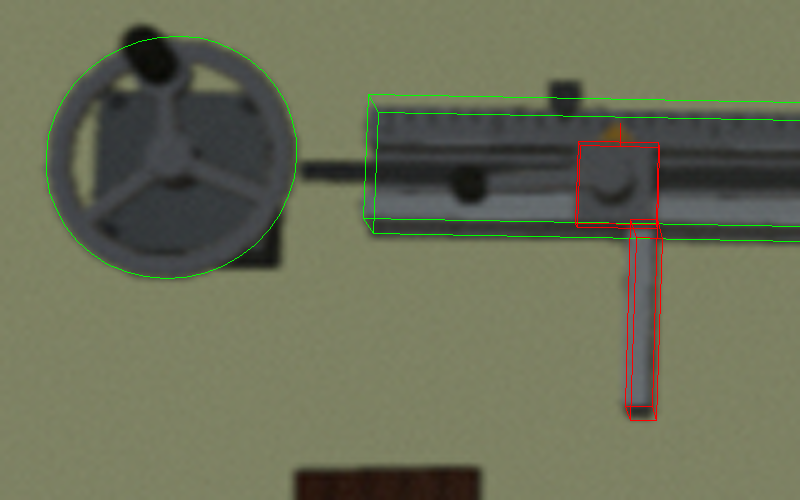

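View pics/ovs.png

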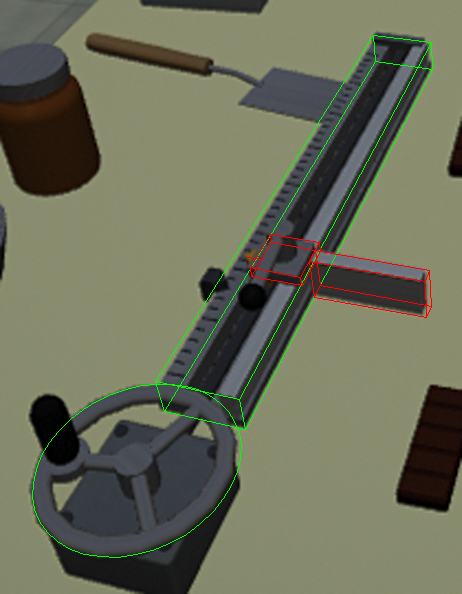

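Run:
```python
from fit import *
p=[597.0,27,-.041,-24.]
def inv(w):
    c,s=np.cos(p[2]),np.sin(p[2]);d=w[:2]-p[:2];return np.array([c*d[0]+s*d[1],-s*d[0]+c*d[1]])
A=G(p,(18,190,65),0);print("axis",A)
for nm,n,u,v,z in[("ktop","top",168.4,178,109),("kbase","top",174.4,185.6,68),("ktop","side",140.5,364,109),("kbase","side",149.5,388,68),("mark","top",253,189.4,37),("pointer","top",140+617/5,170+128/5,35)]:
    w=atz(n,u,v,z);g=inv(w);d=w[:2]-A[:2];print(nm,n,w.round(1),g.round(1),np.hypot(*d).round(1),np.degrees(np.arctan2(d[1],d[0])).round(1))
s=cv2.imread("pics/side0.png")[:,:,::-1]
t=cv2.imread("pics/top0.png")[:,:,::-1]
crop("side",s,200,270,270,330,10,"pics/sm.png")
crop("top",t,235,180,285,220,14,"pics/tm.png")
st=env.state()
from scipy.spatial.transform import Rotation as R
r=st["ee_rot"];print(R.from_euler("xyz",r,degrees=True).as_matrix().round(3))
```

```text
axis [622.7726908  216.10253411  65.        ]
ktop top [661.9 218.8 109. ] [ 57.  194.3] 39.2 4.0
kbase top [656.8 214.7  68. ] [ 52.1 190. ] 34.1 -2.4
ktop side [664.2 220.2 109. ] [ 59.2 195.8] 41.6 5.6
kbase side [662.1 222.9  68. ] [ 57.  198.4] 39.9 9.8
mark top [652.9  42.9  37. ] [55.2 18.2] 175.8 -80.1
pointer top [638.3  19.5  35. ] [41.6 -5.8] 197.2 -85.5
[[ 0.     0.252  0.968]
 [ 0.     0.968 -0.252]
 [-1.     0.    -0.   ]]
```

View pics/sm.png

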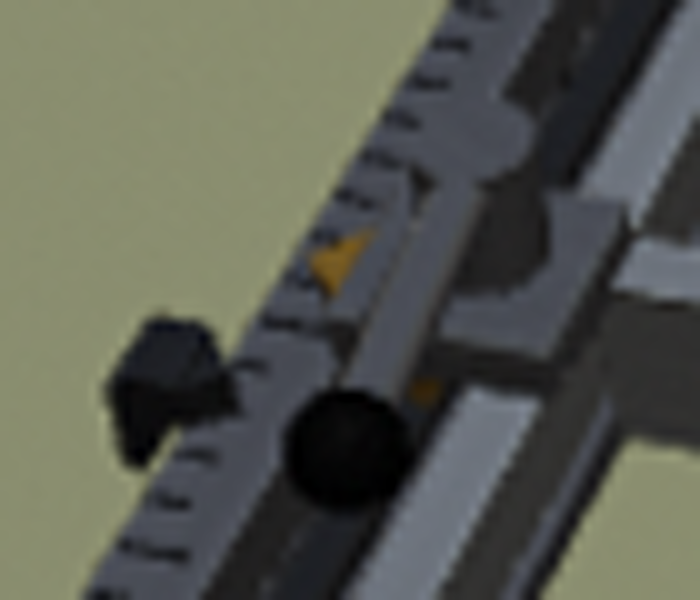

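View pics/tm.png

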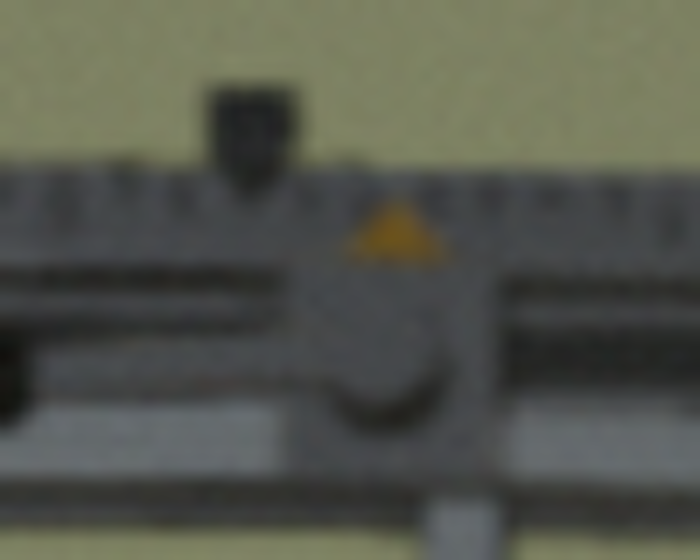

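Run:
```python
from fit import *
p=[597.0,27,-.041,-24.]
def inv(w):
    c,s=np.cos(p[2]),np.sin(p[2]);d=w[:2]-p[:2];return np.array([c*d[0]+s*d[1],-s*d[0]+c*d[1]])
for nm,n,u,v,z in[("mtip","top",252.9,193.7,26),("mtip","top",252.9,193.7,36),("ptip","top",263.3,194.6,35),("mtip26","side",223.7,311.2,26),("mtip36","side",223,307.5,37),("ptip","side",231.5,295.8,35),]:
    w=atz(n,u,v,z);print(nm,n,w.round(1),inv(w).round(1))
```

```text
mtip top [645.9  44.1  26. ] [48.1 19.1]
mtip top [643.1  43.3  36. ] [45.4 18.1]
ptip top [640.7  19.7  35. ] [43.9 -5.5]
mtip26 side [646.6  44.6  26. ] [48.9 19.6]
mtip36 side [644.9  47.3  37. ] [47.1 22.3]
ptip side [643.   18.1  35. ] [46.3 -7. ]
```

arm_command(
  slide=[
    [8.2,-19.5,58.6],
    [8.2,-19.5,58.6],
    [8.2,-19.5,58.6],
    [8.2,-19.5,58.6],
    [8.2,-19.5,58.6],
    [8.2,-19.5,58.6],
    [8.2,-19.5,58.6],
    [8.2,-19.5,58.6],
    [8.2,-19.5,58.6],
    [8.2,-19.5,58.6],
    [8.2,-19.5,58.6],
    [8.2,-19.5,58.6],
    [8.2,-19.5,58.6],
    [8.2,-19.5,58.6],
    [8.2,-19.5,58.6],
    [8.2,-19.5,58.6],
    [8.2,-19.5,58.6],
    [8.2,-19.5,58.6],
    [8.2,-19.5,58.6],
    [8.2,-19.5,58.6],
  ],
  turn=[
    [-0.255,0,0],
    [-0.255,0,0],
    [-0.255,0,0],
    [-0.255,0,0],
    [-0.255,0,0],
    [-0.255,0,0],
    [-0.255,0,0],
    [-0.255,0,0],
    [-0.255,0,0],
    [-0.255,0,0],
    [-0.255,0,0],
    [-0.255,0,0],
    [-0.255,0,0],
    [-0.255,0,0],
    [-0.255,0,0],
    [-0.255,0,0],
    [-0.255,0,0],
    [-0.255,0,0],
    [-0.255,0,0],
    [-0.255,0,0],
  ],
  grip=[0,0,0,0,0,0,0,0,0,0,0,0,0,0,0,0,0,0,0,0],
)

```text
time_s: 2.77
ee_pos: [661.7, 221.3, 140.6]
ee_rot: [70.8, 90.0, 70.9]
force: [0.9, -1.0, -0.2]
gripper_width: 91.1
```

```bash
cat > look.py <<'E'
import sys
from h import *
from scipy.spatial.transform import Rotation as R
tag=sys.argv[1]
for n in("side","top"):
    p,d=env.grab_frame(n);cv2.imwrite(f"pics/{n}{tag}.png",p[:,:,::-1]);np.save(f"{n}{tag}.npy",d)
s=env.state();print(s["time_s"],s["ee_pos"].round(1),s["force"].round(1),round(s["gripper_width"],1),s["qpos"].round(0))
print(R.from_euler("xyz",s["ee_rot"],degrees=True).as_matrix().round(3))
E
python3 look.py 1
python3 - <<'E'
import cv2
s=cv2.imread("pics/side1.png");t=cv2.imread("pics/top1.png")
cv2.imwrite("pics/s1c.png",cv2.resize(s[200:480,40:340],None,fx=2,fy=2))
cv2.imwrite("pics/t1c.png",cv2.resize(t[120:280,100:300],None,fx=3.5,fy=3.5))
E
```

```text
2.8667 [662.  221.2 140.7] [ 0.3 -0.2  0. ] 91.0 [ 18.  32.  78.   0.  69. -73.]
[[ 0.001 -0.002  1.   ]
 [ 0.     1.     0.002]
 [-1.     0.     0.001]]
```

View pics/s1c.png

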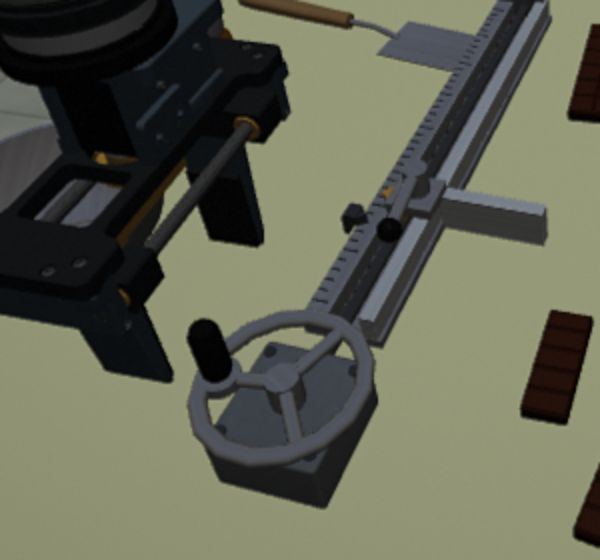

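View pics/t1c.png

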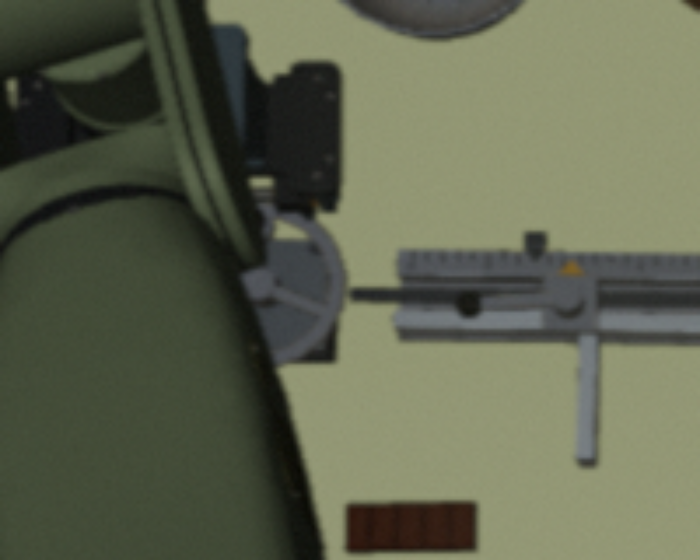

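Run:
```python
from h import *
for n in("side","top"):
  for y in(162.2,175.7,266.8,280):
    for x in (646,678):
      print(n,y,x,(proj(n,[x,y,132.7])).round(1))
```

```text
side 162.2 646 [174.1 316.4]
side 162.2 678 [150.3 312.6]
side 175.7 646 [168.8 324.4]
side 175.7 678 [144.6 320.4]
side 266.8 646 [127.  387.4]
side 266.8 678 [ 99.8 382.2]
side 280 646 [119.9 398.1]
side 280 678 [ 92.2 392.6]
top 162.2 646 [192.6 181.3]
top 162.2 678 [192.7 166.8]
top 175.7 646 [186.2 181.5]
top 175.7 678 [186.3 167. ]
top 266.8 646 [143.  182.4]
top 266.8 678 [143.3 167.9]
top 280 646 [136.7 182.6]
top 280 678 [137.1 168.1]
```

arm_command(
  slide=[
    [2,0,0],
    [4,0,0],
    [5.8,0,0.05],
    [5.8,0,0.05],
    [5.8,0,0.05],
    [5.8,0,0.05],
    [5.8,0,0.05],
    [5.8,0,0.05],
    [5.8,0,0.05],
    [5.8,0,0.05],
    [5.8,0,0.05],
    [5.8,0,0.05],
    [5.8,0,0.05],
    [5.8,0,0.05],
    [5.8,0,0.05],
    [5.8,0,0.05],
  ],
  turn=[
    [0,0,0],
    [0,0,0],
    [0,0,0],
    [0,0,0],
    [0,0,0],
    [0,0,0],
    [0,0,0],
    [0,0,0],
    [0,0,0],
    [0,0,0],
    [0,0,0],
    [0,0,0],
    [0,0,0],
    [0,0,0],
    [0,0,0],
    [0,0,0],
  ],
  grip=[0,0,0,0,255,255,255,255,255,255,255,255,255,255,255,255],
  newtons=20,
)

```text
time_s: 4.2
ee_pos: [663.4, 220.4, 81.9]
ee_rot: [88.5, 90.0, 88.5]
force: [-0.2, 0.9, -0.6]
gripper_width: 18.9
```

```bash
python3 look.py 2
python3 - <<'E'
import cv2
s=cv2.imread("pics/side2.png")
cv2.imwrite("pics/s2c.png",cv2.resize(s[200:480,40:340],None,fx=2,fy=2))
E
```

```text
4.3 [663.4 220.4  81.9] [-0.   1.7 -0.5] 18.4 [ 17.  35.  82.   0.  63. -73.]
[[ 0.    -0.     1.   ]
 [ 0.001  1.     0.   ]
 [-1.     0.001  0.   ]]
```

View pics/s2c.png

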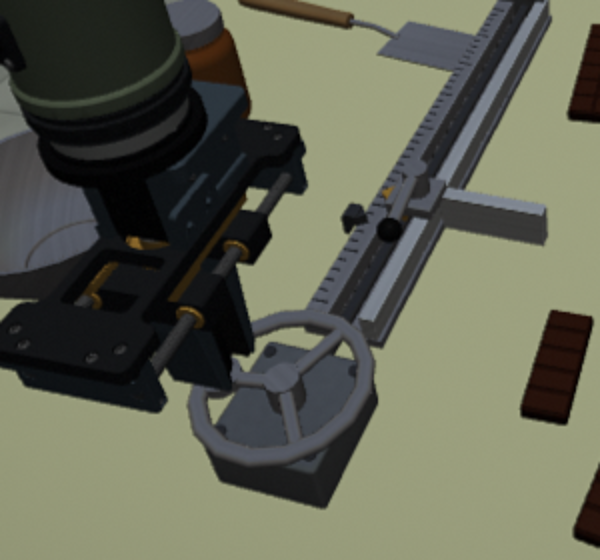

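```bash
cat > circ.py <<'E'
import numpy as np,sys
phi0,step,n=map(float,sys.argv[1:4]); r=4.0
a=np.radians(phi0);th=np.radians(phi0+step*np.arange(1,n+1))
print([[0,round(float(r*(np.sin(t)-np.sin(a))),2),round(float(r*(np.cos(t)-np.cos(a))),2)] for t in th])
E
python3 circ.py 6 15 6
```

```text
[[0, 1.02, -0.24], [0, 1.93, -0.74], [0, 2.69, -1.46], [0, 3.24, -2.35], [0, 3.53, -3.35], [0, 3.56, -4.4]]
```

arm_command(
  slide=[
    [0,1.02,-0.24],
    [0,1.93,-0.74],
    [0,2.69,-1.46],
    [0,3.24,-2.35],
    [0,3.53,-3.35],
    [0,3.56,-4.4],
    [0,3.56,-4.4],
    [0,3.56,-4.4],
  ],
  turn=[
    [0,0,0],
    [0,0,0],
    [0,0,0],
    [0,0,0],
    [0,0,0],
    [0,0,0],
    [0,0,0],
    [0,0,0],
  ],
  grip=[255,255,255,255,255,255,255,255],
)

```text
time_s: 4.97
ee_pos: [618.8, 256.1, 81.9]
ee_rot: [156.2, 89.9, 156.3]
force: [-1.1, 2.6, -0.2]
gripper_width: 18.6
```

```bash
python3 look.py 3
python3 - <<'E'
import cv2
s=cv2.imread("pics/side3.png")
cv2.imwrite("pics/s3c.png",cv2.resize(s[200:480,40:340],None,fx=2,fy=2))
E
```

```text
5.0667 [618.9 256.1  81.9] [-1.4  2.9  0.9] 18.7 [ 21.  33.  87.   0.  60. -69.]
[[-0.002  0.     1.   ]
 [ 0.001  1.    -0.   ]
 [-1.     0.001 -0.002]]
```

View pics/s3c.png

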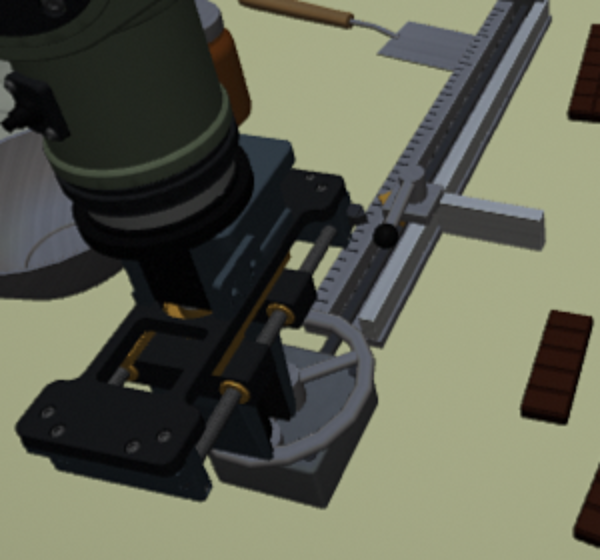

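```bash
python3 circ.py 96 15 18
```

```text
[[0, -0.24, -1.02], [0, -0.74, -1.93], [0, -1.46, -2.69], [0, -2.35, -3.24], [0, -3.35, -3.53], [0, -4.4, -3.56], [0, -5.41, -3.32], [0, -6.33, -2.82], [0, -7.09, -2.1], [0, -7.63, -1.21], [0, -7.93, -0.21], [0, -7.96, 0.84], [0, -7.71, 1.85], [0, -7.21, 2.77], [0, -6.5, 3.53], [0, -5.61, 4.07], [0, -4.6, 4.37], [0, -3.56, 4.4]]
```

arm_command(
  slide=[
    [0,-0.24,-1.02],
    [0,-0.74,-1.93],
    [0,-1.46,-2.69],
    [0,-2.35,-3.24],
    [0,-3.35,-3.53],
    [0,-4.4,-3.56],
    [0,-5.41,-3.32],
    [0,-6.33,-2.82],
    [0,-7.09,-2.1],
    [0,-7.63,-1.21],
    [0,-7.93,-0.21],
    [0,-7.96,0.84],
    [0,-7.71,1.85],
    [0,-7.21,2.77],
    [0,-6.5,3.53],
    [0,-5.61,4.07],
    [0,-4.6,4.37],
    [0,-3.56,4.4],
    [0,-3.56,4.4],
    [0,-3.56,4.4],
  ],
  turn=[
    [0,0,0],
    [0,0,0],
    [0,0,0],
    [0,0,0],
    [0,0,0],
    [0,0,0],
    [0,0,0],
    [0,0,0],
    [0,0,0],
    [0,0,0],
    [0,0,0],
    [0,0,0],
    [0,0,0],
    [0,0,0],
    [0,0,0],
    [0,0,0],
    [0,0,0],
    [0,0,0],
    [0,0,0],
    [0,0,0],
  ],
  grip=[255,255,255,255,255,255,255,255,255,255,255,255,255,255,255,255,255,255,255,255],
)

```text
time_s: 6.73
ee_pos: [663.4, 220.0, 81.9]
ee_rot: [175.3, 90.0, 175.4]
force: [-1.0, 1.1, 1.0]
gripper_width: 18.2
```

```bash
python3 look.py 4
python3 - <<'E'
import cv2
s=cv2.imread("pics/side4.png")
cv2.imwrite("pics/s4c.png",cv2.resize(s[270:330,200:270],None,fx=10,fy=10,interpolation=2))
s=cv2.imread("pics/top4.png")
cv2.imwrite("pics/t4c.png",cv2.resize(s[180:220,235:285],None,fx=14,fy=14,interpolation=2))
E
```

```text
6.8333 [663.4 220.   81.9] [-1.9  1.9 -0.3] 18.0 [ 17.  35.  82.   0.  63. -73.]
[[-0.     0.     1.   ]
 [ 0.001  1.    -0.   ]
 [-1.     0.001 -0.   ]]
```

View pics/s4c.png

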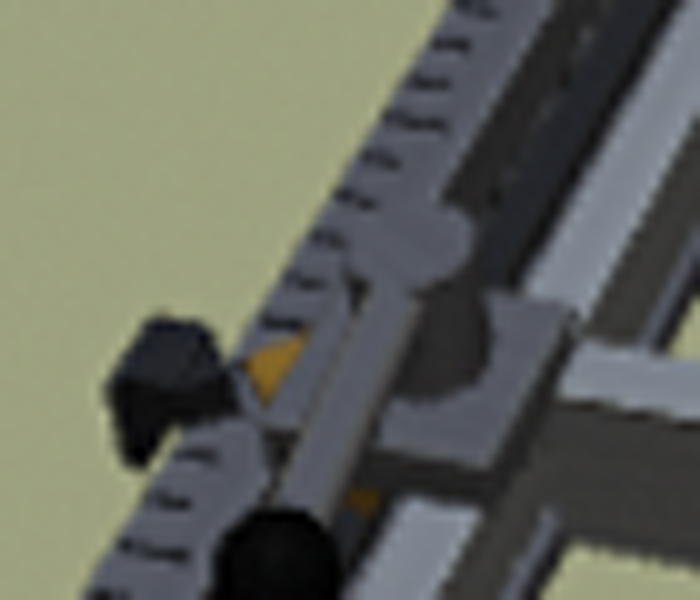

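View pics/t4c.png

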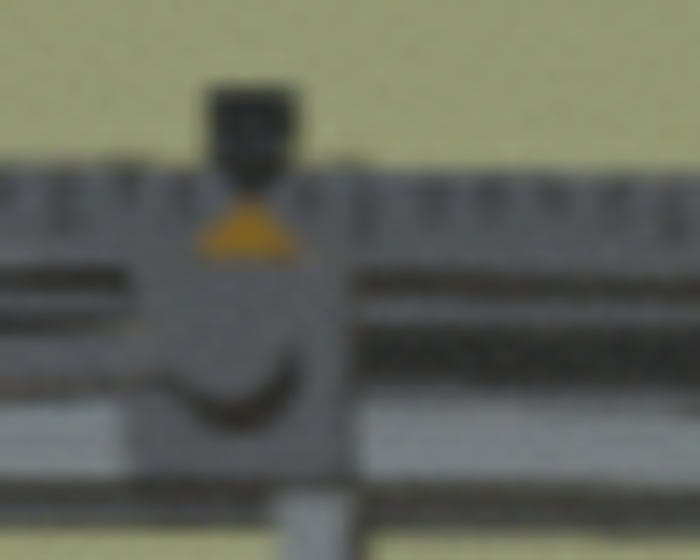

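Run:
```python
from fit import *
p=[597.0,27,-.041,0.3]
for n,b,s in(("side",(200,270,270,330),11),("top",(235,180,285,220),15)):
    im=cv2.imread(f"pics/{n}4.png");u0,v0,u1,v1=b
    im=cv2.resize(im[v0:v1,u0:u1],None,fx=s,fy=s,interpolation=2)
    def L(a,c,col,st):
        A=[((proj(n,G(p,g,st))-[u0,v0]+.5)*s).round().astype(int).tolist() for g in(a,c)]
        cv2.line(im,A[0],A[1],col,1)
    ym=18.3
    for z in(26,37):
        q=[(46,ym,z),(52,ym+7,z),(64,ym+7,z),(64,ym-7,z),(52,ym-7,z)]
        for i in range(5):L(q[i],q[(i+1)%5],(0,255,0),0)
    L((46,ym,26),(46,ym,37),(0,255,0),0)
    for a in(-7,7):L((45,18,35),(38,18+a,35),(0,0,255),1)
    L((-4,0,44),(-4,36,44),(0,0,255),1);L((-4,0,44),(34,0,44),(0,0,255),1);L((-4,36,44),(34,36,44),(0,0,255),1)
    cv2.imwrite(f"pics/{n}4o.png",im)
```

```text
(no output)
```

View pics/side4o.png

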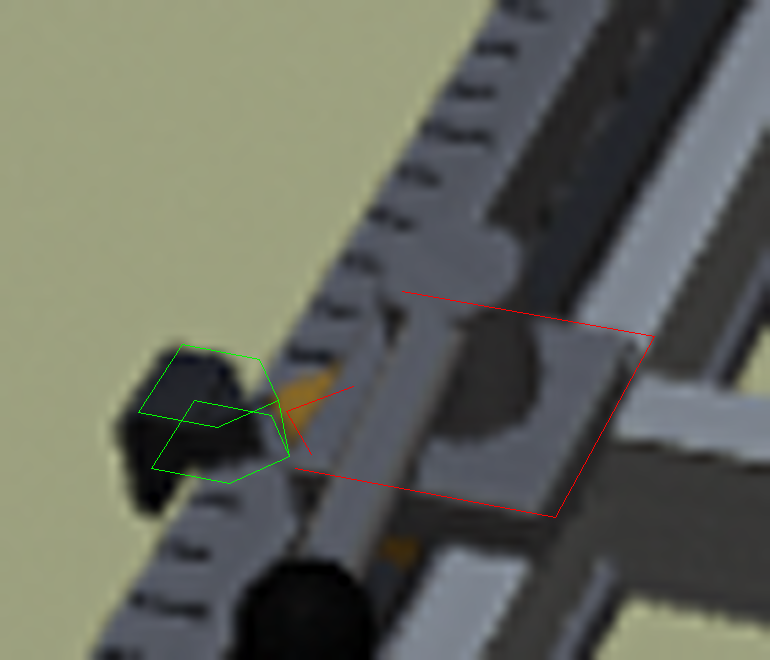

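View pics/top4o.png

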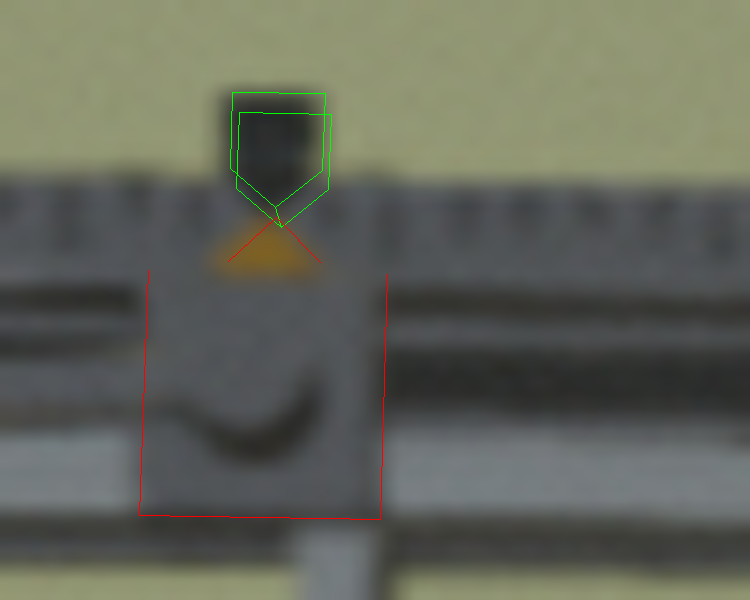

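Run:
```python
from fit import *
p=np.array([597.0,27,-.041,0.3])
im=cv2.imread("pics/top4.png").astype(float)
b,g,r=im[...,0],im[...,1],im[...,2]
w=np.clip(r-b-25,0,None)*0;sub=(slice(190,202),slice(245,262))
w=np.clip((r-b)[sub]-20,0,None);v,u=np.mgrid[190:202,245:262]
print("gold",(w*u).sum()/w.sum(),(w*v).sum()/w.sum())
gray=im.mean(2);sub=(slice(186,190),slice(246,260));v,u=np.mgrid[186:190,246:260]
for rr in range(185,195):
    row=gray[rr,244:262];bg=np.median(np.r_[row[:4],row[-5:]]);w2=np.clip(bg-row-12,0,None);print(rr,(w2*np.arange(244,262)).sum()/max(w2.sum(),1),w2.max())
# expected u for same gauge y: marker centre at (58,18.3,37), pointer centroid (40.5,18.3,35)
for g3 in[(58,18.3,37),(50,18.3,37),(41,18.3,35)]:print(proj("top",G(p,g3,0)))
```

```text
gold 252.3536299765808 195.45316159250586
185 0.0 0.0
186 252.4799107142857 50.999999999999986
187 252.51292517006806 81.33333333333334
188 252.57206918641893 84.33333333333331
189 252.57777777777778 80.66666666666669
190 252.43844320889593 73.33333333333331
191 252.38074398249455 56.66666666666666
192 252.55084745762716 32.333333333333336
193 252.4736842105263 13.333333333333336
194 0.0 0.0
[252.97580757 188.2191065 ]
[252.86030971 191.61138804]
[252.80889647 195.67054318]
```

arm_command(
  slide=[
    [0,0,0],
    [0,0,0],
    [0,0,0],
    [0,0,0],
    [0,0,0],
    [-3,0,0],
    [-6,0,0],
    [-8,0,0],
    [-8,0,0],
    [-8,0,0],
    [-8,0,0],
  ],
  turn=[
    [0,0,0],
    [0,0,0],
    [0,0,0],
    [0,0,0],
    [0,0,0],
    [0,0,0],
    [0,0,0],
    [0,0,0],
    [0,0,0],
    [0,0,0],
    [0,0,0],
  ],
  grip=[0,0,0,0,0,0,0,0,0,0,0],
)

```text
time_s: 7.75
ee_pos: [662.7, 219.8, 160.9]
ee_rot: [-164.8, 89.9, -164.8]
force: [0.5, -0.3, -0.3]
gripper_width: 88.8
```

```bash
python3 look.py 5
cat > meas.py <<'E'
import sys
from fit import *
im=cv2.imread(f"pics/top{sys.argv[1]}.png").astype(float)
v,u=np.mgrid[190:202,245:262];w=np.clip((im[...,2]-im[...,0])[190:202,245:262]-20,0,None)
print("gold",(w*u).sum()/w.sum(),"marker 252.5; want gold 252.4")
E
python3 meas.py 5
python3 - <<'E'
import cv2
s=cv2.imread("pics/side5.png")
cv2.imwrite("pics/s5c.png",cv2.resize(s[200:480,40:340],None,fx=2.1,fy=2.1))
E
```

```text
7.85 [662.4 219.7 160. ] [-0.3 -0.1  0.3] 91.1 [ 17.  32.  77.   0.  72. -73.]
[[-0.003 -0.     1.   ]
 [-0.001  1.     0.   ]
 [-1.    -0.001 -0.003]]
gold 252.29857819905214 marker 252.5; want gold 252.4
```

View pics/s5c.png

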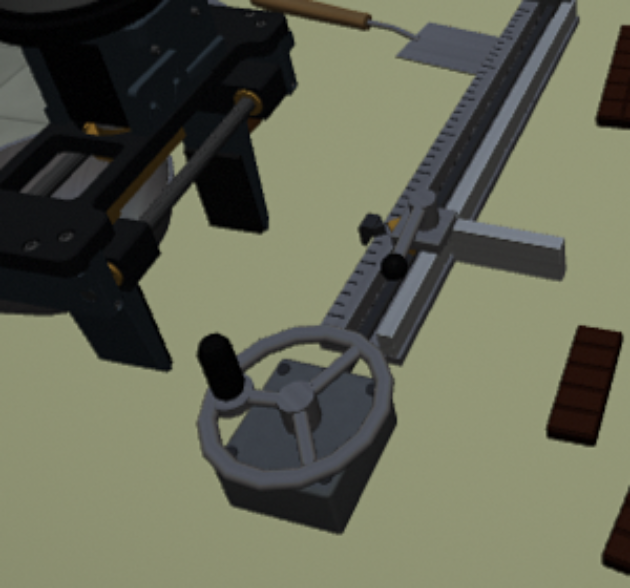

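Run:
```python
from h import *
t=cv2.imread("pics/top5.png")
cv2.imwrite("pics/t5c.png",cv2.resize(t[180:230,205:285],None,fx=10,fy=10,interpolation=2))
```

```text
(no output)
```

View pics/t5c.png

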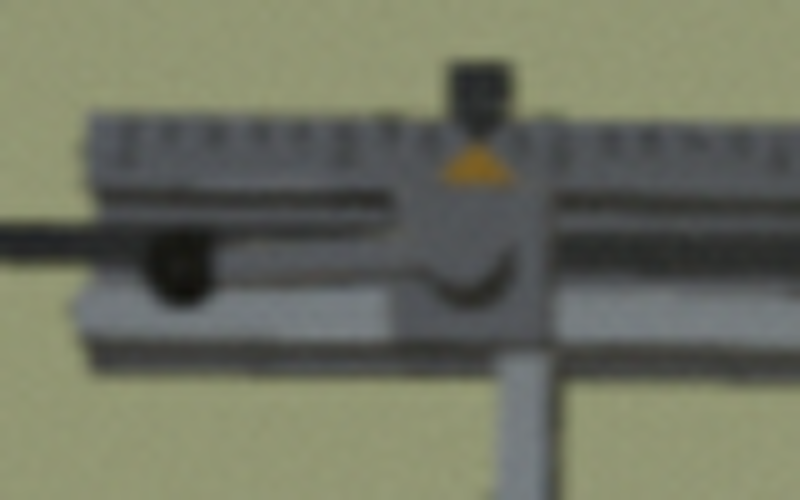

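arm_command(
  slide=[
    [0,-2,0],
    [0,-5,-0.5],
    [0,-8,-1],
    [0,-11,-1.7],
    [0,-13.5,-1.7],
    [0,-13.5,-1.7],
    [0,-13.5,-1.7],
    [0,-13.5,-1.7],
    [0,-13.5,-1.7],
  ],
  turn=[
    [0,0,0],
    [0,0,0],
    [0,0,0],
    [0,0,0],
    [0,0,0],
    [0,0,0],
    [0,0,0],
    [0,0,0],
    [0,0,0],
  ],
  grip=[255,255,255,255,255,255,255,255,255],
)

```text
time_s: 8.6
ee_pos: [646.3, 86.1, 161.3]
ee_rot: [153.8, 89.9, 153.9]
force: [0.2, 0.6, 1.1]
gripper_width: 34.0
```

Run:
```python
from h import *
b=atz("top",223,206.5,66);hb=atz("top",251.6,205.0,68);print(b,hb)
from fit import G
print(G([597,27,-.041,1.0],(13,18,63),1))
pv=np.array([610.5,46.0])
c0=np.array([645,85.])
R=np.array([[np.cos(-.041),-np.sin(-.041)],[np.sin(-.041),np.cos(-.041)]])
for a in(0,10,20,30,40,50,60,70,80,87):
    t=np.radians(a);d=np.array([-np.sin(t),np.cos(t)]);n=np.array([np.cos(t),np.sin(t)])
    h=5+16*abs(np.cos(t))+13.5*abs(np.sin(t))
    c=pv+R@(40*d+h*n);print(a,c.round(0),"slide y,z cm",((c-[645,85])[::-1]/10).round(2))
```

```text
[606.88353703 107.04518898  66.        ] [608.2769091   43.57155799  68.        ]
[610.7678568   45.45118205  63.        ]
0 [633.  85.] slide y,z cm [ 0.01 -1.19]
10 [628.  89.] slide y,z cm [ 0.37 -1.69]
20 [622.  92.] slide y,z cm [ 0.66 -2.31]
30 [615.  93.] slide y,z cm [ 0.83 -3.04]
40 [607.  94.] slide y,z cm [ 0.85 -3.84]
50 [598.  92.] slide y,z cm [ 0.69 -4.68]
60 [590.  88.] slide y,z cm [ 0.33 -5.51]
70 [582.  83.] slide y,z cm [-0.24 -6.27]
80 [576.  75.] slide y,z cm [-0.99 -6.91]
87 [572.  69.] slide y,z cm [-1.6  -7.25]
```

arm_command(
  slide=[
    [0,0,0],
    [0,0,0],
    [0,0,0],
    [3,0,0],
    [6,0,0],
    [9,0,0],
    [10,0,0],
    [10,0,0],
    [10,0,0],
    [10,0,0],
  ],
  turn=[
    [0,0,0],
    [0,0,0],
    [0,0,0],
    [0,0,0],
    [0,0,0],
    [0,0,0],
    [0,0,0],
    [0,0,0],
    [0,0,0],
    [0,0,0],
  ],
  grip=[255,255,255,255,255,255,255,255,255,255],
)

```text
time_s: 9.43
ee_pos: [647.9, 85.3, 64.0]
ee_rot: [7.5, 89.8, 7.5]
force: [-0.8, 0.8, 1.4]
gripper_width: 0.6
```

```bash
python3 look.py 6
python3 - <<'E'
import cv2
s=cv2.imread("pics/side6.png")
cv2.imwrite("pics/s6c.png",cv2.resize(s[180:420,100:350],None,fx=2.4,fy=2.4))
E
```

```text
9.5333 [647.8  85.3  64.1] [ 0.   0.1 -0. ] 0.6 [  6.  32.  91.   0.  57. -84.]
[[ 0.004 -0.     1.   ]
 [ 0.001  1.     0.   ]
 [-1.     0.001  0.004]]
```

View pics/s6c.png

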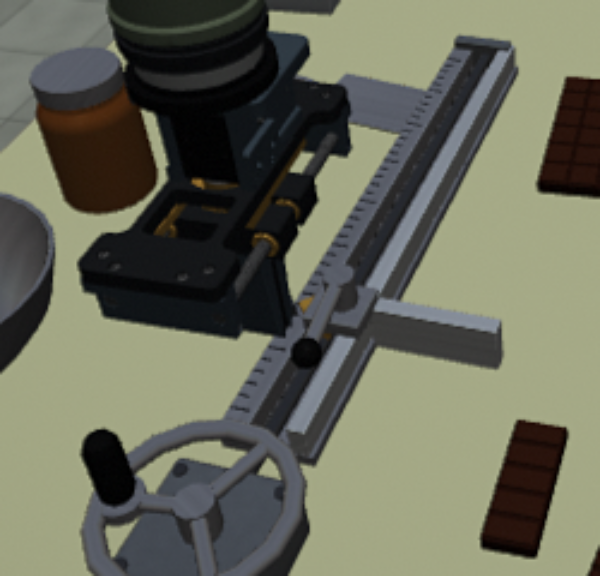

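arm_command(
  slide=[
    [0.5,0,-0.3],
    [0.5,0,-1.5],
    [0.5,0.35,-2.0],
    [0.5,0.65,-2.6],
    [0.5,0.8,-3.3],
    [0.5,0.8,-4.1],
    [0.5,0.65,-4.95],
    [0.5,0.3,-5.8],
    [0.5,-0.25,-6.55],
    [0.5,-1.0,-7.2],
    [0.5,-1.6,-7.5],
    [0.5,-1.6,-7.5],
    [0.5,-1.6,-7.5],
  ],
  turn=[
    [0,0,0],
    [0,0,0],
    [0,0,0],
    [0,0,0],
    [0,0,0],
    [0,0,0],
    [0,0,0],
    [0,0,0],
    [0,0,0],
    [0,0,0],
    [0,0,0],
    [0,0,0],
    [0,0,0],
  ],
  grip=[255,255,255,255,255,255,255,255,255,255,255,255,255],
)

```text
time_s: 10.62
ee_pos: [569.7, 68.5, 56.6]
ee_rot: [-179.3, 89.8, -179.3]
force: [0.2, 0.5, -0.2]
gripper_width: 0.5
```

```bash
python3 look.py 7; python3 meas.py 7
python3 - <<'E'
import cv2
s=cv2.imread("pics/side7.png")
cv2.imwrite("pics/s7c.png",cv2.resize(s[180:420,100:350],None,fx=2.4,fy=2.4))
t=cv2.imread("pics/top7.png")
cv2.imwrite("pics/t7c.png",cv2.resize(t[170:250,205:305],None,fx=7,fy=7,interpolation=2))
E
```

```text
10.7167 [570.3  68.9  56.5] [0.2 0.1 0.6] 0.5 [  6.  27. 102.   0.  51. -84.]
[[-0.002  0.     1.   ]
 [-0.     1.    -0.   ]
 [-1.    -0.    -0.002]]
gold 259.45 marker 252.5; want gold 252.4
```

View pics/s7c.png

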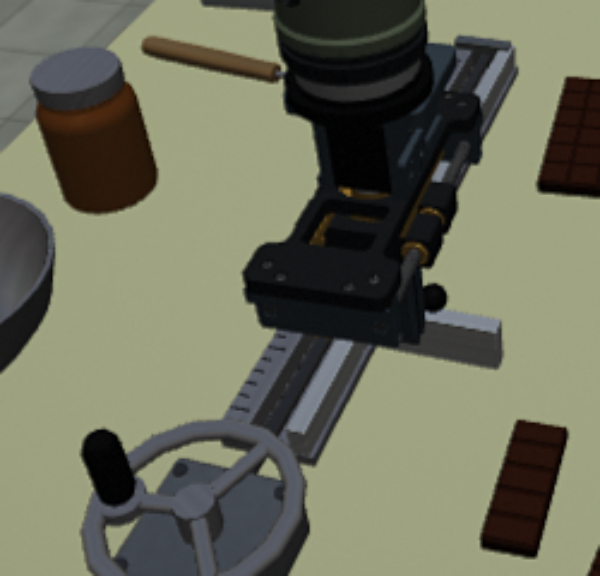

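View pics/t7c.png

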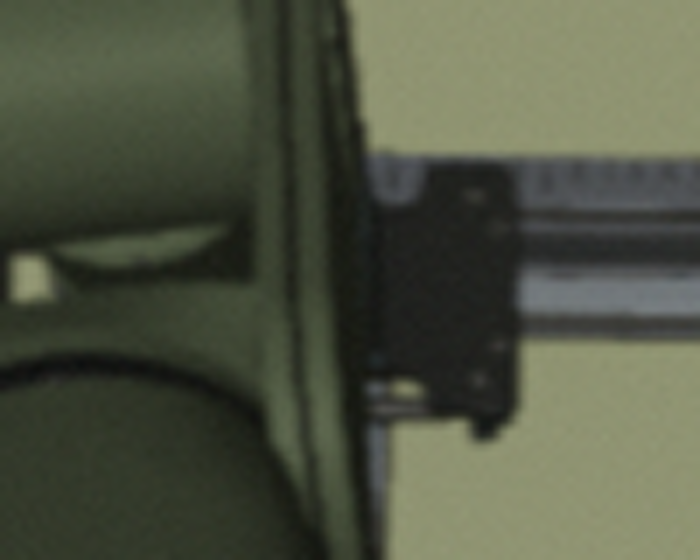

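Run:
```python
from h import *
b=atz("side",280.4,303.8,63);print(b); d=b[:2]-np.array([610.7,45.5]); print(np.hypot(*d),np.degrees(np.arctan2(-d[0],d[1]))+np.degrees(-.041))
```

```text
[551.04055932  47.20558609  63.        ]
59.68381594378423 86.01330699895342
```

arm_command(
  slide=[
    [0,-0.15,0],
    [0,-0.3,0],
    [0,-0.3,0],
    [0,-0.3,0],
  ],
  turn=[
    [0,0,0],
    [0,0,0],
    [0,0,0],
    [0,0,0],
  ],
  grip=[255,255,255,255],
)

```text
time_s: 11.05
ee_pos: [571.3, 66.2, 56.8]
ee_rot: [155.4, 90.0, 155.4]
force: [-0.6, 0.4, -0.2]
gripper_width: 0.4
```

arm_command(
  slide=[
    [0,0.7,0],
    [0,1.5,0],
    [-3,1.5,0],
    [-6,1.5,0],
    [-9.5,1.5,0],
    [-9.5,0,-1],
    [-9.5,-3,-3],
    [-9.5,-6.5,-5],
    [-9.5,-10,-7],
    [-9.5,-13,-9],
    [-9.5,-16,-11],
    [-9.5,-19,-13],
    [-9.5,-22,-14.6],
    [-9.5,-24.5,-14.6],
    [-9.5,-27,-14.6],
    [-9.5,-27,-14.6],
    [-9.5,-27,-14.6],
  ],
  turn=[
    [0,0,0],
    [0,0,0],
    [0,0,0],
    [0,0,0],
    [0,0,0],
    [0,0,0],
    [0,0,0],
    [0,0,0],
    [0,0,0],
    [0,0,0],
    [0,0,0],
    [0,0,0],
    [0,0,0],
    [0,0,0],
    [0,0,0],
    [0,0,0],
    [0,0,0],
  ],
  grip=[255,255,255,255,255,80,80,80,80,80,80,80,80,80,80,80,80],
)

```text
time_s: 12.47
ee_pos: [425.6, -204.4, 152.0]
ee_rot: [49.0, 90.0, 48.9]
force: [0.1, 0.5, 0.5]
gripper_width: 62.7
```

```bash
python3 look.py 8; python3 meas.py 8
python3 - <<'E'
import cv2
s=cv2.imread("pics/side8.png")
cv2.imwrite("pics/s8c.png",cv2.resize(s[150:420,180:480],None,fx=2.3,fy=2.3))
t=cv2.imread("pics/top8.png")
cv2.imwrite("pics/t8c.png",cv2.resize(t[170:320,150:430],None,fx=2.8,fy=2.8,interpolation=2))
E
```

```text
12.5667 [ 425.5 -203.1  151.8] [ 0.1  0.8 -0.1] 62.5 [ -27.   13.  109.    0.   59. -117.]
[[-0.    -0.001  1.   ]
 [ 0.001  1.     0.001]
 [-1.     0.001 -0.   ]]
gold 252.28840970350404 marker 252.5; want gold 252.4
```

View pics/s8c.png

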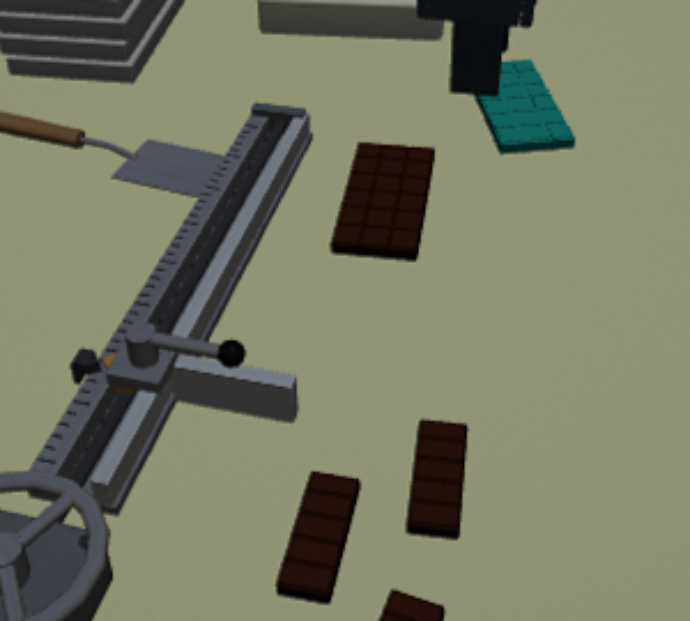

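View pics/t8c.png

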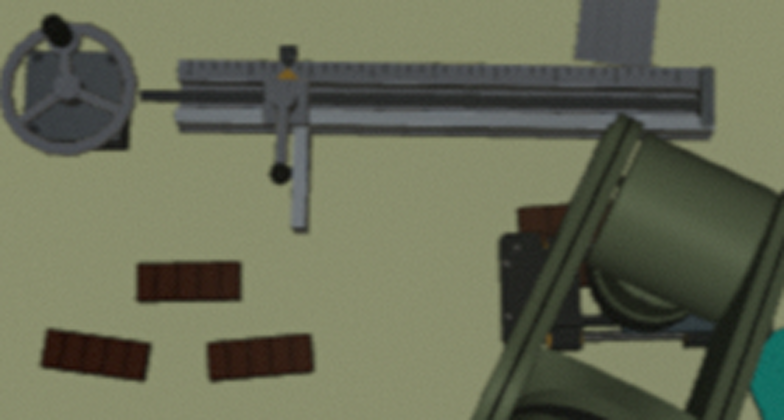

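Run:
```python
from h import *
from fit import *
t=cv2.imread("pics/top0.png");s=cv2.imread("pics/side0.png")
for n,im,b in(("top",t,(320,225,415,285)),("side",s,(315,205,380,270))):
    u0,v0,u1,v1=b;g=im[v0:v1,u0:u1].max(2)
    _,m=cv2.threshold(g,0,255,cv2.THRESH_BINARY_INV+cv2.THRESH_OTSU)
    c=max(cv2.findContours(m,0,2)[0],key=cv2.contourArea)
    W=np.array([atz(n,u+u0,v+v0,13 if n=="top" else 6.5)[:2] for u,v in c[:,0]],np.float32)
    r=cv2.minAreaRect(W);print(n,r)
print([G([597,27,-.041,1.],x,1).round(1) for x in[(-35,-75,0),(0,0,0)]])
```

```text
top ((496.0274963378906, -215.01849365234375), (71.66158294677734, 149.63099670410156), 2.9873299598693848)
side ((499.63763427734375, -217.5105743408203), (71.32894897460938, 164.39378356933594), 2.9202113151550293)
[array([559. , -45.5,   0. ]), array([597.,  28.,   0.])]
```

arm_command(
  slide=[
    [3,-0.5,0],
    [6,-1.2,0],
    [9,-1.2,0],
    [11,-1.2,0],
    [12.5,-1.2,0],
    [13,-1.2,0],
    [13,-1.2,0],
    [13,-1.2,0],
    [13,-1.2,0],
    [13,-1.2,0],
  ],
  turn=[
    [0.02,0,0],
    [0.041,0,0],
    [0.041,0,0],
    [0.041,0,0],
    [0.041,0,0],
    [0.041,0,0],
    [0.041,0,0],
    [0.041,0,0],
    [0.041,0,0],
    [0.041,0,0],
  ],
  grip=[10,10,10,10,10,10,10,10,10,10],
)

```text
time_s: 13.4
ee_pos: [426.3, -216.2, 23.0]
ee_rot: [-23.0, 89.9, -25.4]
force: [-0.2, -0.1, -0.5]
gripper_width: 87.3
```

```bash
python3 look.py 9
python3 - <<'E'
import cv2
s=cv2.imread("pics/side9.png")
cv2.imwrite("pics/s9c.png",cv2.resize(s[150:320,260:480],None,fx=3.2,fy=3.2))
E
```

```text
13.5 [ 426.  -216.2   22.8] [ 0.2  0.1 -0.3] 87.6 [ -28.   23.  117.    0.   40. -116.]
[[ 0.002  0.041  0.999]
 [-0.001  0.999 -0.041]
 [-1.    -0.001  0.002]]
```

View pics/s9c.png

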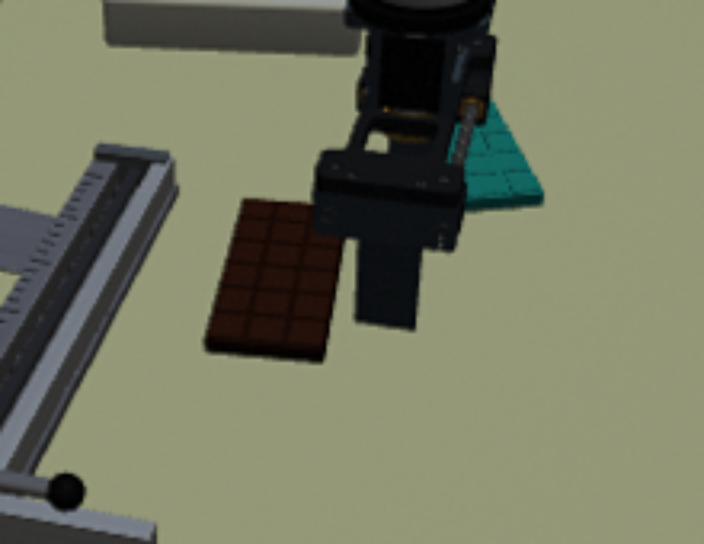

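arm_command(
  slide=[
    [0.5,0,0],
    [1,0,0],
    [1,0,0.5],
    [1,0,1],
    [1,0,1.5],
    [1,0,2],
    [1,0,2.5],
    [1,0,3],
    [1,0,3.5],
    [1,0,4],
    [1,0,4.5],
    [1,0,5],
    [1,0,5.5],
    [1,0,6],
    [1,0,6.4],
    [1,0,6.6],
    [1,0,6.6],
    [1,0,6.6],
  ],
  turn=[
    [0,0,0],
    [0,0,0],
    [0,0,0],
    [0,0,0],
    [0,0,0],
    [0,0,0],
    [0,0,0],
    [0,0,0],
    [0,0,0],
    [0,0,0],
    [0,0,0],
    [0,0,0],
    [0,0,0],
    [0,0,0],
    [0,0,0],
    [0,0,0],
    [0,0,0],
    [0,0,0],
  ],
  grip=[10,10,10,10,10,10,10,10,10,10,10,10,10,10,10,10,10,10],
)

```text
time_s: 15.0
ee_pos: [491.6, -218.7, 11.9]
ee_rot: [-0.5, 90.0, -2.8]
force: [-0.8, -0.5, -0.4]
gripper_width: 87.6
```

```bash
python3 look.py 10
python3 - <<'E'
import cv2
s=cv2.imread("pics/side10.png")
cv2.imwrite("pics/s10c.png",cv2.resize(s[150:320,260:480],None,fx=3.2,fy=3.2))
E
```

```text
15.1 [ 491.3 -218.7   12. ] [-0.6 -0.4  0.5] 87.5 [ -25.   28.  110.    0.   42. -113.]
[[ 0.     0.041  0.999]
 [ 0.     0.999 -0.041]
 [-1.     0.     0.   ]]
```

View pics/s10c.png

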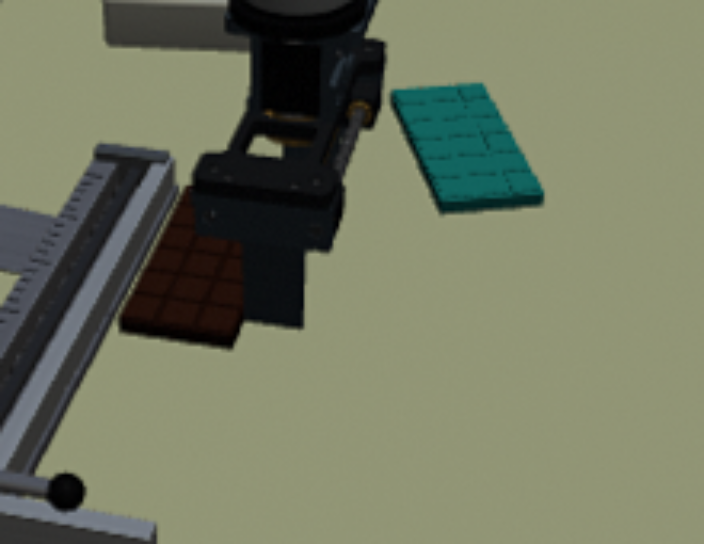

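arm_command(
  slide=[
    [0,0,0.2],
    [0,0,0.4],
    [0,0,0.6],
    [0,0,0.7],
    [0,0,0.7],
  ],
  turn=[
    [0,0,0],
    [0,0,0],
    [0,0,0],
    [0,0,0],
    [0,0,0],
  ],
  grip=[10,10,10,10,10],
)

```text
time_s: 15.52
ee_pos: [498.7, -219.0, 11.9]
ee_rot: [5.3, 90.0, 3.0]
force: [0.7, 0.1, 0.6]
gripper_width: 87.6
```

```bash
python3 look.py 11
python3 - <<'E'
import cv2
s=cv2.imread("pics/side11.png")
cv2.imwrite("pics/s11c.png",cv2.resize(s[180:280,260:400],None,fx=5,fy=5))
E
```

```text
15.6167 [ 498.7 -219.    12. ] [-0.2 -0.3 -0.2] 87.4 [ -25.   28.  109.    0.   43. -113.]
[[ 0.001  0.041  0.999]
 [-0.     0.999 -0.041]
 [-1.    -0.     0.001]]
```

View pics/s11c.png

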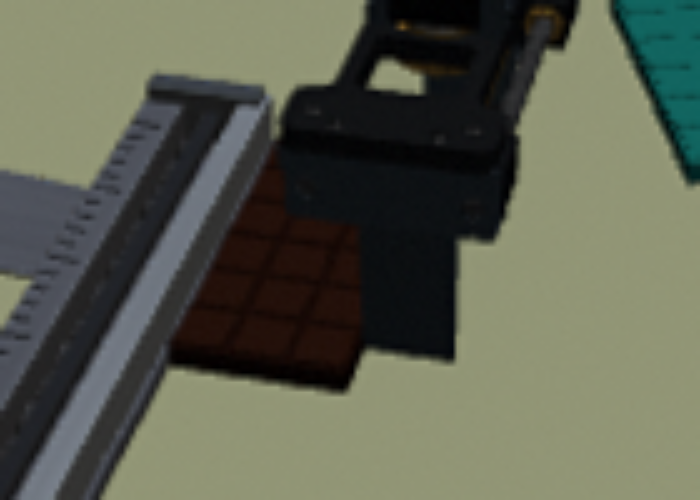

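arm_command(
  slide=[
    [0,0,-1],
    [0,0,-2],
    [-3,0,-2],
    [-6,0,-2],
    [-8,-2,-1],
    [-8,-5,1],
    [-8,-8,3],
    [-8,-10.3,5],
    [-8,-10.3,5.1],
    [-8,-10.3,5.1],
    [-8,-10.3,5.1],
    [-5,-10.3,5.1],
    [-3,-10.3,5.1],
    [-1,-10.3,5.1],
    [0,-10.3,5.1],
    [0,-10.3,5.1],
    [0,-10.3,5.1],
  ],
  turn=[
    [0,0,0],
    [0,0,0],
    [0,0,0],
    [0,0,0],
    [0,0,0],
    [0,0,0],
    [0,0,0],
    [0,0,0],
    [0,0,0],
    [0,0,0],
    [0,0,0],
    [0,0,0],
    [0,0,0],
    [0,0,0],
    [0,0,0],
    [0,0,0],
    [0,0,0],
  ],
  grip=[10,10,10,255,255,255,255,255,255,255,255,255,255,255,255,255,255],
)

```text
time_s: 17.03
ee_pos: [544.7, -323.3, 12.2]
ee_rot: [140.6, 90.0, 138.3]
force: [0.0, -0.5, 0.6]
gripper_width: 0.6
```

```bash
python3 look.py 12
python3 - <<'E'
import cv2
s=cv2.imread("pics/side12.png")
cv2.imwrite("pics/s12c.png",cv2.resize(s[120:340,200:420],None,fx=2.7,fy=2.7))
E
```

```text
17.1333 [ 545.6 -324.    13.3] [-0.2 -0.   0.5] 0.7 [ -32.   34.   96.    0.   50. -119.]
[[ 0.002  0.04   0.999]
 [-0.001  0.999 -0.04 ]
 [-1.    -0.001  0.002]]
```

View pics/s12c.png

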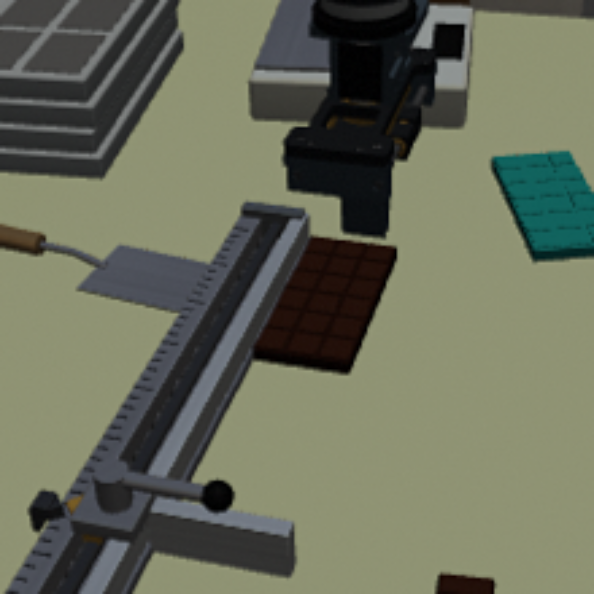

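View pics/top12.png

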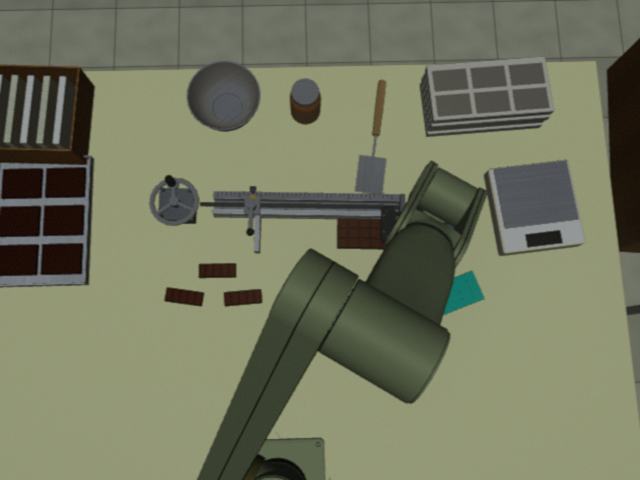

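arm_command(
  slide=[
    [0,1,0],
    [0,1.7,0],
    [0,2.4,0],
    [0,3.2,0],
    [0,4.2,0],
    [0,5.2,0],
    [0,6.2,0],
    [0,7.2,0],
    [0,8.2,0],
    [0,9.2,0],
    [0,10.2,0],
    [0,11.2,0],
    [0,12.2,0],
    [0,13.2,0],
    [0,14.1,0],
    [0,14.8,0],
    [0,15.4,0],
    [0,16,0],
    [0,16,0],
    [0,16,0],
  ],
  turn=[
    [0,0,0],
    [0,0,0],
    [0,0,0],
    [0,0,0],
    [0,0,0],
    [0,0,0],
    [0,0,0],
    [0,0,0],
    [0,0,0],
    [0,0,0],
    [0,0,0],
    [0,0,0],
    [0,0,0],
    [0,0,0],
    [0,0,0],
    [0,0,0],
    [0,0,0],
    [0,0,0],
    [0,0,0],
    [0,0,0],
  ],
  grip=[255,255,255,255,255,255,255,255,255,255,255,255,255,255,255,255,255,255,255,255],
)

```text
time_s: 18.8
ee_pos: [551.5, -163.7, 11.8]
ee_rot: [138.7, 90.0, 136.4]
force: [1.0, -0.6, -0.2]
gripper_width: 0.4
```

```bash
python3 look.py 13; python3 meas.py 13
python3 - <<'E'
import cv2
s=cv2.imread("pics/side13.png")
cv2.imwrite("pics/s13c.png",cv2.resize(s[180:340,200:400],None,fx=3.5,fy=3.5))
s=cv2.imread("pics/top13.png")
cv2.imwrite("pics/t13c.png",cv2.resize(s[170:270,230:390],None,fx=4.8,fy=4.8))
E
```

```text
18.9 [ 551.6 -164.2   11.8] [ 0.5 -0.4 -0.5] 0.4 [ -18.   30.  105.    0.   45. -105.]
[[-0.     0.041  0.999]
 [ 0.     0.999 -0.041]
 [-1.     0.    -0.   ]]
gold 252.2860606060606 marker 252.5; want gold 252.4
```

View pics/s13c.png

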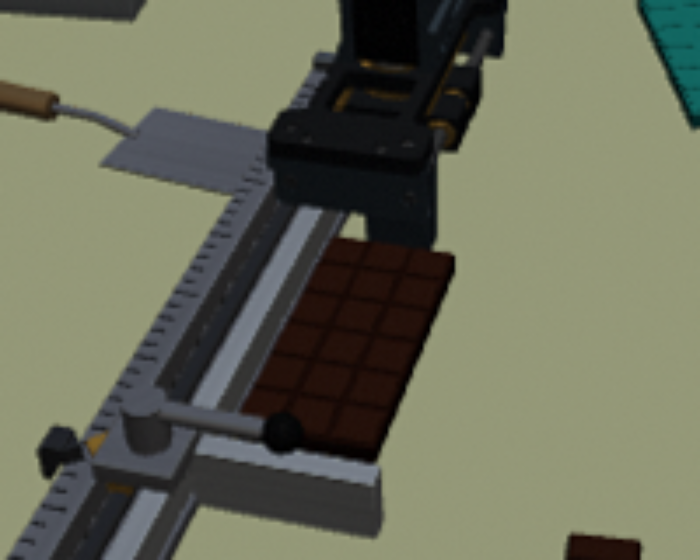

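View pics/t13c.png

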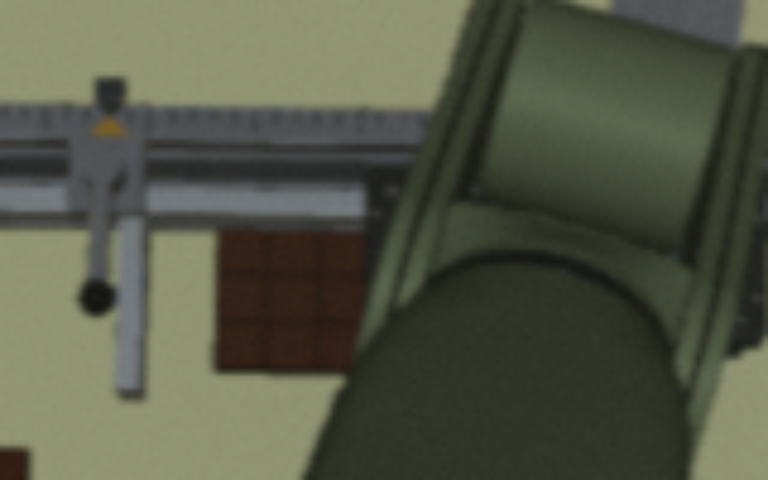

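arm_command(
  slide=[
    [0,0.6,0],
    [0,1.2,0],
    [0,1.8,0],
    [0,2.3,0],
    [0,2.6,0],
    [0,2.8,0],
    [0,2.8,0],
  ],
  turn=[
    [0,0,0],
    [0,0,0],
    [0,0,0],
    [0,0,0],
    [0,0,0],
    [0,0,0],
    [0,0,0],
  ],
  grip=[255,255,255,255,255,255,255],
)

```text
time_s: 19.48
ee_pos: [552.8, -135.5, 11.9]
ee_rot: [106.5, 90.0, 104.2]
force: [-0.1, 0.1, 0.7]
gripper_width: 0.2
```

arm_command(
  slide=[
    [0,0.1,0],
    [0,0.2,0],
    [0,0.2,0],
  ],
  turn=[
    [0,0,0],
    [0,0,0],
    [0,0,0],
  ],
  grip=[255,255,255],
)

```text
time_s: 19.73
ee_pos: [553.0, -134.1, 12.0]
ee_rot: [16.7, 90.0, 14.3]
force: [0.6, -0.7, -0.9]
gripper_width: 0.6
```

```bash
python3 look.py 14; python3 meas.py 14
python3 - <<'E'
import cv2
s=cv2.imread("pics/side14.png")
cv2.imwrite("pics/s14c.png",cv2.resize(s[230:340,220:360],None,fx=5,fy=5,interpolation=2))
E
```

```text
19.8333 [ 552.9 -134.1   11.9] [0.4 0.6 0.2] 0.6 [ -15.   30.  106.    0.   45. -102.]
[[ 0.     0.041  0.999]
 [ 0.     0.999 -0.041]
 [-1.     0.     0.   ]]
gold 252.320293398533 marker 252.5; want gold 252.4
```

View pics/s14c.png

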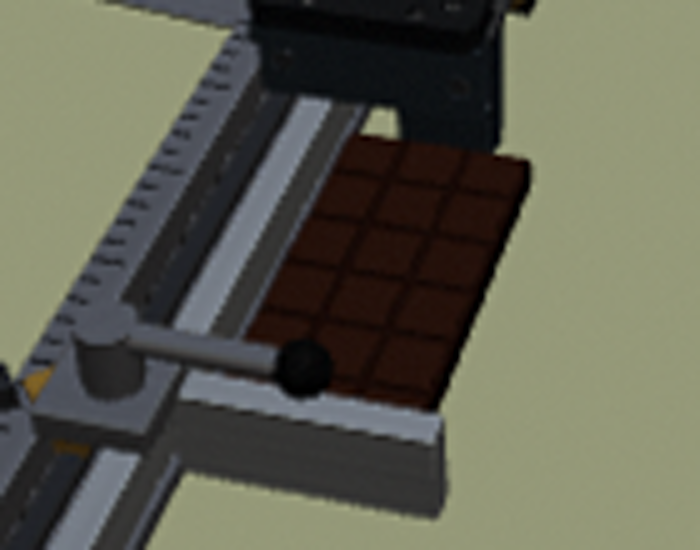

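arm_command(
  slide=[
    [0,0.1,0],
    [0,0.2,0],
    [0,0.2,0],
  ],
  turn=[
    [0,0,0],
    [0,0,0],
    [0,0,0],
  ],
  grip=[255,255,255],
)

```text
time_s: 20.08
ee_pos: [553.0, -132.1, 12.0]
ee_rot: [22.5, 90.0, 20.1]
force: [0.3, 0.1, -0.7]
gripper_width: 0.6
```

arm_command(
  slide=[
    [0,0.1,0],
    [0,0.2,0],
    [0,0.2,0],
  ],
  turn=[
    [0,0,0],
    [0,0,0],
    [0,0,0],
  ],
  grip=[255,255,255],
)

```text
time_s: 20.33
ee_pos: [553.1, -130.1, 12.0]
ee_rot: [-19.4, 90.0, -21.7]
force: [-0.0, -0.8, -0.1]
gripper_width: 0.8
```

```bash
python3 look.py 15; python3 meas.py 15
python3 - <<'E'
import cv2
s=cv2.imread("pics/side15.png")
cv2.imwrite("pics/s15c.png",cv2.resize(s[230:340,220:360],None,fx=5,fy=5,interpolation=2))
s=cv2.imread("pics/top15.png")
cv2.imwrite("pics/t15c.png",cv2.resize(s[190:260,240:350],None,fx=7,fy=7,interpolation=2))
E
```

```text
20.4333 [ 553.1 -130.1   11.9] [ 0.1 -0.5 -0.3] 0.6 [ -14.   30.  106.    0.   45. -102.]
[[ 0.     0.041  0.999]
 [ 0.     0.999 -0.041]
 [-1.     0.     0.   ]]
gold 252.31113801452784 marker 252.5; want gold 252.4
```

View pics/s15c.png

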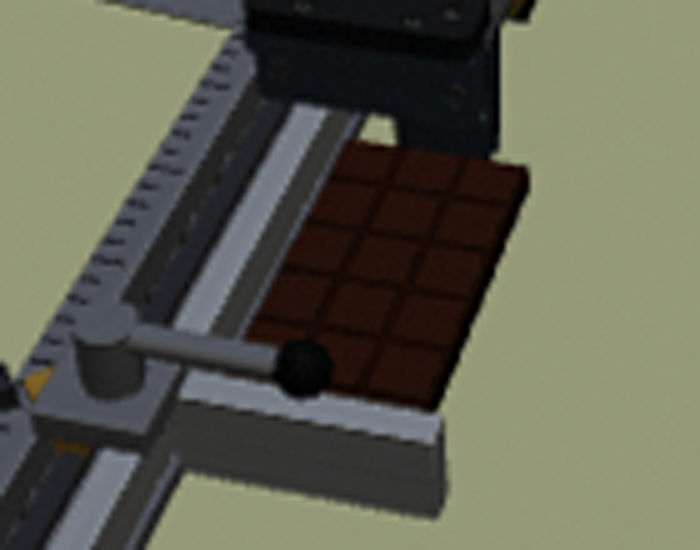

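View pics/t15c.png

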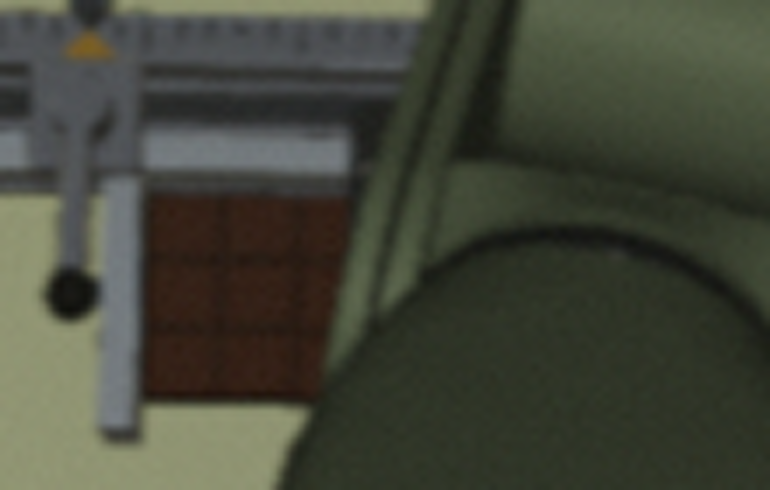

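arm_command(
  slide=[
    [0,0.1,0],
    [0,0.2,0],
    [0,0.2,0],
  ],
  turn=[
    [0,0,0],
    [0,0,0],
    [0,0,0],
  ],
  grip=[255,255,255],
)

```text
time_s: 20.68
ee_pos: [553.2, -129.9, 12.0]
ee_rot: [-82.0, 89.8, -84.2]
force: [-0.8, -8.1, -0.8]
gripper_width: 0.4
```

arm_command(
  slide=[
    [0,0.1,0],
    [0,0.15,0],
    [0,0.15,0],
  ],
  turn=[
    [0,0,0],
    [0,0,0],
    [0,0,0],
  ],
  grip=[255,255,255],
)

```text
time_s: 20.93
ee_pos: [553.2, -129.7, 12.1]
ee_rot: [-82.6, 89.7, -84.8]
force: [-2.0, -11.8, 0.1]
gripper_width: 0.3
```

arm_command(
  slide=[
    [0,-1,0],
    [0,-2.3,0],
    [-3,-2.3,0],
    [-6,-2.3,0],
    [-9,-2,-1],
    [-9,0,-3],
    [-9,2,-5],
    [-9,4,-7],
    [-9,6.7,-8.6],
    [-9,6.7,-8.6],
    [-9,6.7,-8.6],
    [-6,6.7,-8.6],
    [-3,6.7,-8.6],
    [-1,6.7,-8.6],
    [0,6.7,-8.6],
    [0,6.7,-8.6],
    [0,6.7,-8.6],
  ],
  turn=[
    [0,0,0],
    [0,0,0],
    [0,0,0],
    [0,0,0],
    [0,0,0],
    [0,0,0],
    [0,0,0],
    [0,0,0],
    [0,0,0],
    [0,0,0],
    [0,0,0],
    [0,0,0],
    [0,0,0],
    [0,0,0],
    [0,0,0],
    [0,0,0],
    [0,0,0],
  ],
  grip=[255,255,255,255,30,30,30,30,30,30,30,30,30,30,30,30,30],
)

```text
time_s: 22.35
ee_pos: [470.8, -57.0, 11.6]
ee_rot: [151.9, 90.0, 149.5]
force: [0.2, 0.1, 0.5]
gripper_width: 80.3
```

```bash
python3 look.py 16
python3 - <<'E'
import cv2
s=cv2.imread("pics/side16.png")
cv2.imwrite("pics/s16c.png",cv2.resize(s[190:370,200:420],None,fx=3.2,fy=3.2,interpolation=2))
E
```

```text
22.45 [471.3 -56.8  12.6] [ 0.2 -0.4 -0.3] 80.6 [ -8.  23. 118.   0.  38. -96.]
[[ 0.002  0.041  0.999]
 [-0.     0.999 -0.041]
 [-1.    -0.     0.002]]
```

View pics/s16c.png

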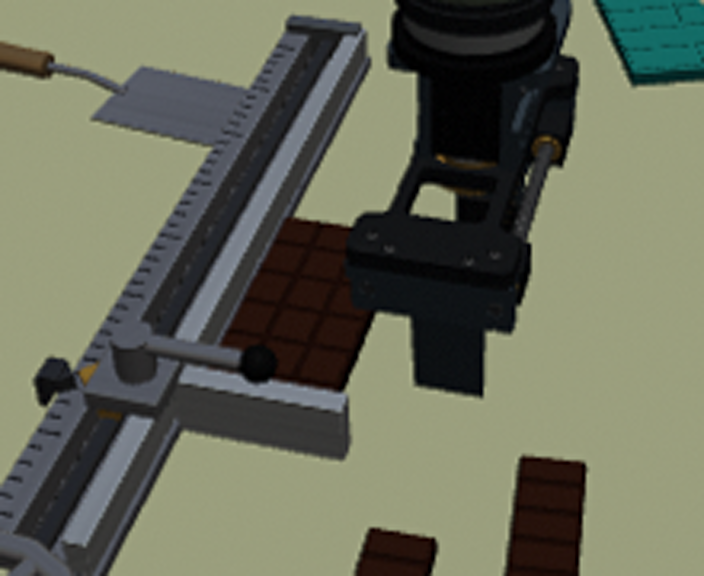

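arm_command(
  slide=[
    [0,0,0.6],
    [0,0,1.2],
    [0,0,1.8],
    [0,0,2.4],
    [0,0,2.9],
    [0,0,3.2],
    [0,0,3.4],
    [0,0,3.5],
    [0,0,3.5],
  ],
  turn=[
    [0,0,0],
    [0,0,0],
    [0,0,0],
    [0,0,0],
    [0,0,0],
    [0,0,0],
    [0,0,0],
    [0,0,0],
    [0,0,0],
  ],
  grip=[30,30,30,30,30,30,30,30,30],
)

```text
time_s: 23.2
ee_pos: [504.9, -57.5, 11.8]
ee_rot: [165.9, 90.0, 163.6]
force: [0.1, -0.4, 1.3]
gripper_width: 80.7
```

arm_command(
  slide=[
    [0,0,0.1],
    [0,0,0.15],
    [0,0,0.15],
  ],
  turn=[
    [0,0,0],
    [0,0,0],
    [0,0,0],
  ],
  grip=[30,30,30],
)

```text
time_s: 23.45
ee_pos: [505.4, -57.5, 11.8]
ee_rot: [173.7, 89.9, 171.3]
force: [-3.2, 0.8, 1.2]
gripper_width: 80.4
```

arm_command(
  slide=[
    [0,0,0.1],
    [0,0,0.2],
    [0,0,0.2],
  ],
  turn=[
    [0,0,0],
    [0,0,0],
    [0,0,0],
  ],
  grip=[30,30,30],
)

```text
time_s: 23.7
ee_pos: [505.5, -57.5, 11.6]
ee_rot: [176.5, 89.6, 174.2]
force: [-6.6, -0.4, 5.1]
gripper_width: 80.2
```

```bash
python3 look.py 17; python3 meas.py 17
python3 - <<'E'
import cv2
s=cv2.imread("pics/side17.png")
cv2.imwrite("pics/s17c.png",cv2.resize(s[230:340,220:360],None,fx=5,fy=5,interpolation=2))
E
```

```text
23.8 [505.5 -57.5  11.6] [-7.5  0.6  3.4] 80.5 [ -8.  26. 114.  -0.  41. -95.]
[[-0.006  0.041  0.999]
 [ 0.001  0.999 -0.041]
 [-1.     0.    -0.006]]
gold 252.33745364647714 marker 252.5; want gold 252.4
```

View pics/s17c.png

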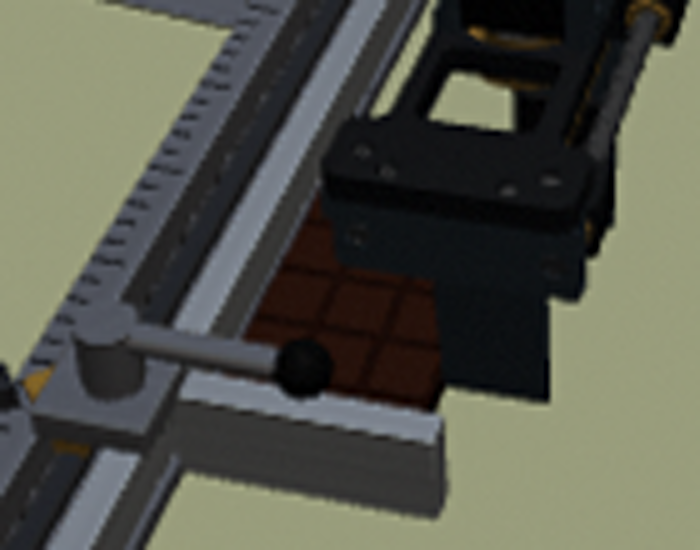

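arm_command(
  slide=[
    [0,0,-1.2],
    [0,0,-3],
    [-3,0,-4],
    [-6,0,-6],
    [-10,0,-8],
    [-13,-3,-10],
    [-15,-6.5,-12],
    [-15,-10,-12],
    [-15,-13,-12],
    [-15,-16,-12],
    [-15,-19,-12],
    [-15,-22,-12],
    [-15,-25,-12],
    [-15,-25,-12],
    [-15,-25,-12],
  ],
  turn=[
    [0,0,0],
    [0,0,0],
    [0,0,0],
    [0,0,0],
    [0,0,0],
    [0,0,0],
    [0,0,0],
    [0,0,0],
    [0,0,0],
    [0,0,0],
    [0,0,0],
    [0,0,0],
    [0,0,0],
    [0,0,0],
    [0,0,0],
  ],
  grip=[30,30,30,30,30,30,30,30,30,30,30,30,30,30,30],
)

```text
time_s: 25.05
ee_pos: [378.6, -304.1, 161.8]
ee_rot: [-20.2, 89.9, -22.7]
force: [-0.2, 0.6, 0.1]
gripper_width: 80.1
```

```bash
python3 look.py 18; python3 meas.py 18
python3 - <<'E'
from fit import *
s=cv2.imread("pics/side18.png");t=cv2.imread("pics/top18.png")
cv2.imwrite("pics/s18c.png",cv2.resize(s[230:340,220:360],None,fx=5,fy=5,interpolation=2))
cv2.imwrite("pics/t18c.png",cv2.resize(t[180:270,220:350],None,fx=6,fy=6,interpolation=2))
b=(258,215,345,255);u0,v0,u1,v1=b
im=t[v0:v1,u0:u1].astype(int);m=((im.max(2)<75)&(im[...,2]>im[...,0]+14)).astype(np.uint8)
m=cv2.morphologyEx(m,cv2.MORPH_CLOSE,np.ones((3,3)))
c=max(cv2.findContours(m,0,2)[0],key=cv2.contourArea)
W=np.array([atz("top",u+u0,v+v0,13)[:2] for u,v in c[:,0]],np.float32)
print(cv2.minAreaRect(W)); print(G([597,27,-.041,1.],(-35,-75,0),1))
# bars diff
a=cv2.imread("pics/top0.png").astype(int);print(np.abs(a-t)[255:310,160:270].mean())
E
```

```text
25.15 [ 378.4 -302.1  161.8] [ 0.2  0.3 -0.3] 80.5 [ -40.   13.  106.    0.   60. -128.]
[[ 0.     0.041  0.999]
 [ 0.001  0.999 -0.041]
 [-1.     0.001  0.   ]]
gold 252.3592105263158 marker 252.5; want gold 252.4
((556.78759765625, -45.61540222167969), (147.12503051757812, 70.17630004882812), 88.58572387695312)
[558.99626333 -45.50321372   0.        ]
10.383140495867769
```

View pics/s18c.png

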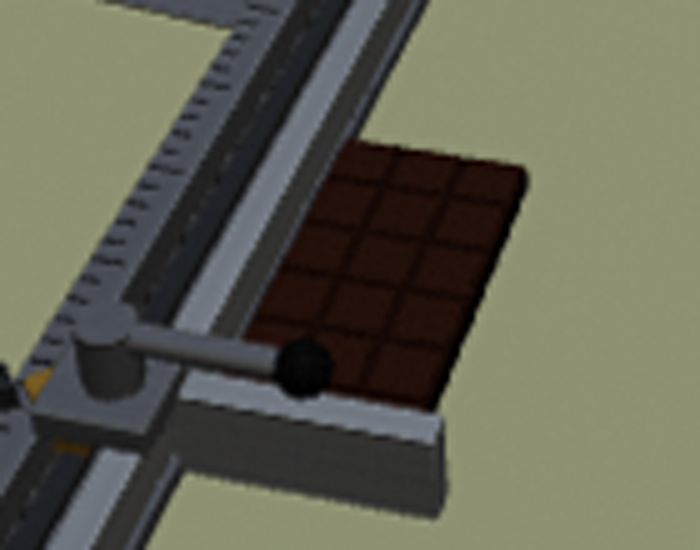

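View pics/t18c.png

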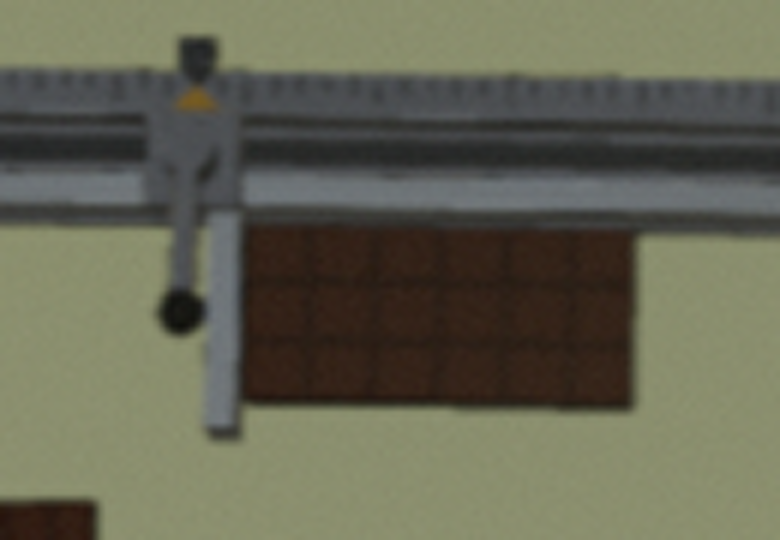

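```bash
python3 -c "
from workcell import env
print(env.job_done())"
```

```text
the job is handed in; nothing more can be done
None
```

The job is done and handed in at about 25 s of the 72 s allowed. I cranked the wheel one full turn, let go, locked the lever, and slid the tablet against the rail and then the stop. I finished with a light push onto the rail.

The job report gives no verdict, so these are my own last checks:
- **Pointer:** it lines up with the marker tip to about 0.1 to 0.3 mm in the top camera, and it had not moved after the locking and pushing.
- **Lock lever:** it measured 86° partway through the swing, then I pushed it about 2 mm further. In the last pictures it lies nearly parallel to the stop plate, roughly 88°, well above the 77° (1.35 rad) needed.
- **Tablet:** I pressed it home with 12 N against the stop and 7 N against the rail. Its measured centre was (557, -46) mm against an expected (559, -45.5) mm. Its yaw was -1.4° against the rail's -2.35°, inside the limit and probably pixel noise. The pictures show no gap.
- **Small bars:** the arm never came near them, and by eye they lie where they started. A crude picture-difference check on them was inconclusive, and I did not re-measure their positions.

The two cameras disagreed by up to a few millimetres in absolute position. I therefore judged the pointer from relative positions in the top picture, and the tablet's fit from the contact force.

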